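Lock a laser head into its cooling cradle with a taper key

ROBOT

A 7-joint arm with a two-finger parallel gripper is mounted at the origin on the work surface. World frame = base frame: x ahead of the robot, y to its left, z up, the work surface at z = 0. Lengths are in m, angles in rad, forces in N, time in s.
With the tool pointing down it reaches from about 0.4 to 0.9 m from the base axis. Payload 5.5 kg.
Tool frame: the origin (TCP) lies at the very end of the fingers, on their centre line; the grasp point (between the pads) lies behind it (grip_depth is the z of the grasp point in the tool frame, in m); z points along the fingers, y is the direction in which the jaws open and shut (so a half turn about z gives the same grasp; the last joint's range is limited). The gripper opens to 85 mm and grips with 20 to 120 N. Pads are 22 mm wide; open, the fingers measure 114 mm over their backs; the gripper's body (76 mm by 85 mm) begins 54 mm behind the grasp point. The pads swing forward as they close: fully open they stand 13 mm farther back than shut.
Start: joints at [1.593, 0.501, -0.427, 1.55, 0.221, 1.138, -0.21], TCP at [0.155, -0.631, 0.231] pointing down, gripper open.
Joint ranges: [-2.88, 2.88], [-0.31, 2.03], [-1.54, 1.56], [0.2, 2.42], [-1.41, 4.55], [0.19, 2.02], [-2.57, 2.57]. Speed limits (rad/s): [2.57, 2.57, 3.14, 3.14, 3.14, 3.14, 3.14].

INTERFACE

Orientations are given as a unit quaternion [w, x, y, z].
In Python, from cell import observe, get_image, calibration, finish_job, grip_depth gives the robot as it stands.
- The arm moves only by the shell command python3 -m handwheel 'ROWS'. ROWS is JSON, a list of rows, each a list of 7 numbers: the shift along the tool's x, y, z in mm, then the turn, a rotation vector about the tool's x, y, z in rad, then the gripper's target within -1 to 1 (fully open at 1, half-way at 0, shut at -1). In form: [[tx, ty, tz, rx, ry, rz, jaw], ...]. A call has 1 to 20 rows; each row shifts and turns the commanded pose from where the row before left it, along the tool's axes as they then stand; what a row does not reach is not made up. A row lasts 1/8 s, in which the tool goes at most 62.5 mm and 10.7 degrees, less where a joint would pass 70% of its speed; a pose out of reach is approached as far as the arm can. A call with a gripper value outside its range is refused whole. The fingers move at their own pace and stop on an object; the grip force is fixed at half the most. Time passes only in rows, so rows that do not move let the fingers close. It gives the time, the measured TCP pose, the force and the opening at its end, in the units of the state.
- observe(): the state, without advancing time (a new reading comes with each control period).
- get_image(name): name is "side" or "top"; returns the picture (420x560x3 uint8, red, green, blue); there is no depth.
- calibration(name): a dict with "fovy" (degrees; the focal length in pixels is half the picture's height over the tangent of half this angle, whatever the lens; pixels are square), "cx", "cy" (the principal point, pixels), "k1" (the pictures are not rectified: a ray, as slopes to the right and down, at radius r is drawn at 1 + k1 r^2 times it, then the intrinsics apply), "R" (3x3) and "t" (3): a world point X has camera coordinates R X + t. Camera axes: x right, y down, z forward; pixel columns grow to the right and rows downward; lengths in m; the calibration is good to about 2 mm. A picture is of the moment at which its call begins. calibration takes no time and is no camera call.
- finish_job(): hands the job in, once; it reports no verdict.
The state is a dict: "t": time; "qpos": joint angles; "qvel": joint speeds; "tau": joint torques, N m; "eef_pos": TCP position; "tcp_rot": TCP orientation; "contact_force": force on the tool from outside, world axes, zero at the start; "moment": the same for the moment, N m; "opening": opening from 0.0 (shut) to 1.0 (fully open).
Only numpy, scipy, OpenCV 4.12 (cv2) and the standard library are available. Lean on these libraries where they do the work, as an engineer would, in place of code of your own. Each camera call takes 0.05 s, during which the arm holds its last target. There are 200 camera calls.

TASK

Clamp the loose laser head against the finned heat sink: stand the brass taper key, thin end down and slanted face to the steel cheek, in the slot between laser and cheek, and let go. Knock it down with the orange-footed drift until the sprung copper contact plate is pressed fully home and the key locks tight, without straining the laser housing. Put the drift back upright in its pocket and disturb nothing else.

Things in the scene. Friction and masses are not known exactly. Their poses are not given: they have to be found in the camera images.
- cradle: Fixed cooling cradle; origin: centre of its underside. Aluminium base plate, x -85 to +75 mm, y -65 to +65 mm, floor 12 mm above the table. On the -x side a finned heat sink, 78 mm high, with a sprung copper contact plate; on the +x side a steel cheek; the laser head and the wedge slot lie between them.
- plate (a joint): How far the heat sink's copper contact plate (104 mm wide) is pushed back onto its stops, in m: 0 standing out, 0.0015 fully home. Disc springs push it out, with 4 N at 0 rising to 12 N at home; behind that it is solid.
- plate_face (a point): Middle of the contact plate's face, which looks to the cradle's +x: x = -36.5 mm standing out, -38 mm fully home, y = 0, 45 mm above the table.
- cheek_top (a point): Top of the dark steel cheek (44 mm wide in y): x about 42 mm, y = 0, 76 mm above the table. Its face to the laser leans away from it (to +x) going up, by 1 in 6, and its top 10 mm flare outward as a lead-in. The cheek is bolted through slots: its real setting along x is up to 2 mm either way and is not measured, so the height at which the key locks is not known beforehand.
- slot (a point): Mouth of the wedge slot: x = 28.5 mm, y = 0 in the cradle's frame, 72 mm above the table (the laser's top). At 66 mm, below the flare, the cheek's face is at x = 34.2 mm, give or take 2. The slot is open at both y ends. The key's underside stands some 27 to 54 mm above the table when it first touches both sides, and is locked some 8 to 14 mm lower.
- laser: Loose laser head, cream metal box 56 x 110 x 60 mm (x, y, z), about 0.6 kg; origin: centre of its underside, axes as the cradle's. It starts 0.2 to 0.6 mm off the contact plate (at x about -8 mm in the cradle's frame), slides easily, and ends at x = -10 mm. Some 16 to 18 N of slow push on the key locks it; over 20 N, or over 45 N between key and laser, may strain its housing.
- key: Brass taper key, 84 mm tall, about 0.17 kg, standing thin end down in the tool block. Origin: centre of the thin end, z up. Shank 24 mm wide in y, 70 mm high; flat face at x = -5 mm (goes to the laser); slanted face (goes to the cheek) from x = +5 mm below, 1 in 6, to +16.7 mm at the top. Head: x -6 to +17.5 mm, 26 mm in y, z 70 to 84 mm; grip it across y.
- key_slant (a point): Point in the middle of the key's slanted face, at x = +10.8 mm, y = 0, z = 35 mm in the key's frame: it must face the cheek (cradle's +x).
- drift: Tapping drift, 100 mm tall, about 0.25 kg, upright in the tool block: orange nylon foot 30 mm in diameter, 25 mm high, whose flat underside is the striking face; steel shank 18 mm in diameter above it (z 25 to 100 mm). Origin: centre of the striking face, z up.
- block: Fixed blue tool block 116 x 56 x 32 mm (x, y, z), origin: centre of its underside; to the left or right of the cradle. Two pockets 25 mm deep (floor 7 mm above the table): an oblong one for the key (key's origin at x = -32 mm, key's axes as the block's) and a square one at x = +32 mm for the drift.
- pocket (a point): Centre of the mouth of the drift's square pocket in the tool block (x = +32 mm in the block's frame, 32 mm above the table); the pocket is 36 x 36 mm, 25 mm deep.
- mirror: Bystander: mirror mount on a post, 134 mm tall, foot 52 mm in diameter. Origin: centre of its underside.
- lens: Bystander: lens on a post, 142 mm tall, foot 52 mm in diameter. Origin: centre of its underside.
- tray: Bystander: grey tray of screws, 85 x 60 x 24 mm. Origin: centre of its underside.

How it is judged:
By the outcome, as a careful person would: the job done as asked, in the order asked, and still so for the second after the job is handed in, with the robot touching nothing.
It also fails if it takes over 56 s, if anything falls off the work surface, if the arm or the gripper's body presses on something with over 40 N, if the wrist force passes 120 N, or if a joint passes its speed limit or range.

## Working session

There is one attempt and no reset: what is moved stays moved. The work goes in short steps, Python scripts to look and compute and a shell command to move; the robot and the scene stay as the last step left them, time stands still between calls to the robot, and variables do not carry over. Pictures are saved under pics/ and viewed, and the job is handed in when it is done.

```bash
ls; mkdir -p pics; python3 - <<'E'
from cell import *
import cv2,numpy as np
print(observe(),grip_depth)
for n in("side","top"):
    c=calibration(n);print(n,c)
    cv2.imwrite(f"pics/{n}0.png",cv2.cvtColor(get_image(n),cv2.COLOR_RGB2BGR))
E
```

```text
pics
{'t': 0.0, 'qpos': array([ 1.59319965,  0.50186657, -0.42677696,  1.55146188,  0.22079103,
        1.13830385, -0.21025861]), 'qvel': array([ 1.33263296e-04, -5.44283205e-04, -5.73814629e-04,  3.63844195e-05,
       -1.79308016e-03, -5.18293091e-04,  2.31446231e-04]), 'tau': array([-9.22727008e-05, -5.69516802e+01, -5.81620663e+00, -2.80940098e+01,
        1.07658491e-02,  1.18477643e-02, -6.72476006e-06]), 'eef_pos': array([ 0.15479315, -0.63057382,  0.23024141]), 'tcp_rot': array([-9.89053774e-04,  9.92755436e-01,  1.20148490e-01, -8.43107278e-05]), 'contact_force': array([ 0.83976507, -0.11155007, -0.06718443]), 'moment': array([ 0.00759004, -0.00220233,  0.01206466]), 'opening': 1.0006509452534964} -0.0187
side {'fovy': 56.18276286357867, 'cx': 280.05700649570116, 'cy': 207.70248141794843, 'k1': -0.03297715008335595, 'R': array([[ 0.91401357, -0.40564951,  0.00526098],
       [-0.28194176, -0.64449168, -0.71073154],
       [ 0.29169856,  0.64813497, -0.70344368]]), 't': array([-0.52115946,  0.22034802,  0.62276206])}
top {'fovy': 51.764150744910424, 'cx': 281.7974536925564, 'cy': 203.04443995941273, 'k1': -0.11152521277468763, 'R': array([[-0.01207153, -0.99981762,  0.01479884],
       [-0.98461621,  0.00930537, -0.17448301],
       [ 0.17431348, -0.01667745, -0.98454897]]), 't': array([-0.01357278,  0.6002991 ,  0.79913745])}
```

View pics/side0.png

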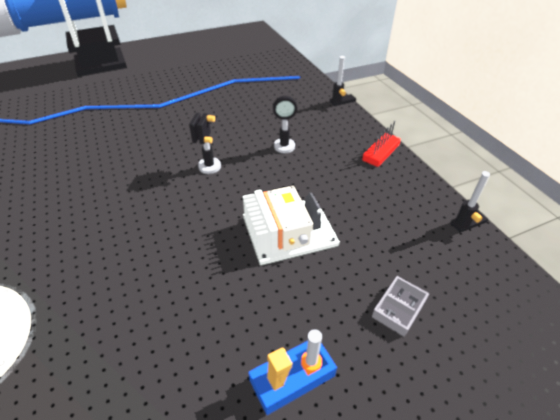

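View pics/top0.png

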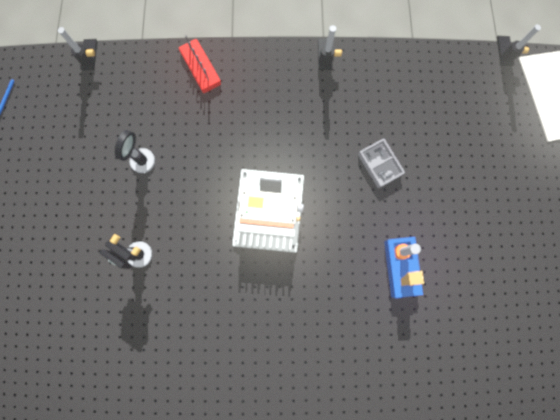

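```bash
python3 - <<'E'
import cv2
t=cv2.imread("pics/top0.png");s=cv2.imread("pics/side0.png")
def up(im,x,y,w,h,k,n): cv2.imwrite(f"pics/{n}.png",cv2.resize(im[y:y+h,x:x+w],None,fx=k,fy=k,interpolation=cv2.INTER_CUBIC))
up(t,225,160,90,100,6,"tc");up(t,375,230,60,75,8,"tb");up(s,235,180,110,85,7,"sc");up(s,240,320,105,90,6.5,"sb")
E
```

```text
(no output)
```

View pics/tc.png

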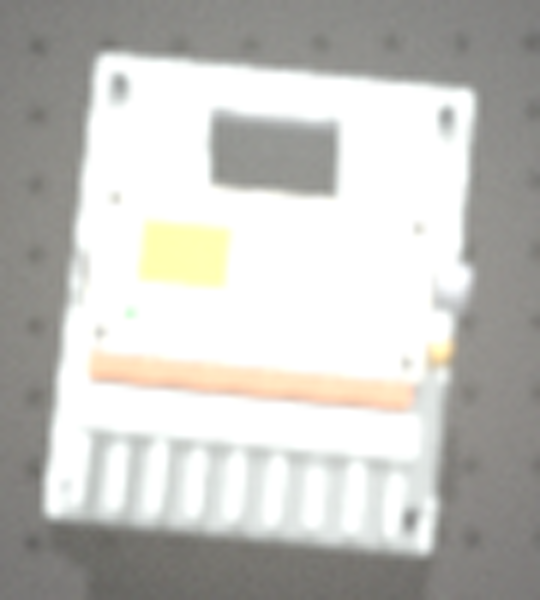

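View pics/tb.png

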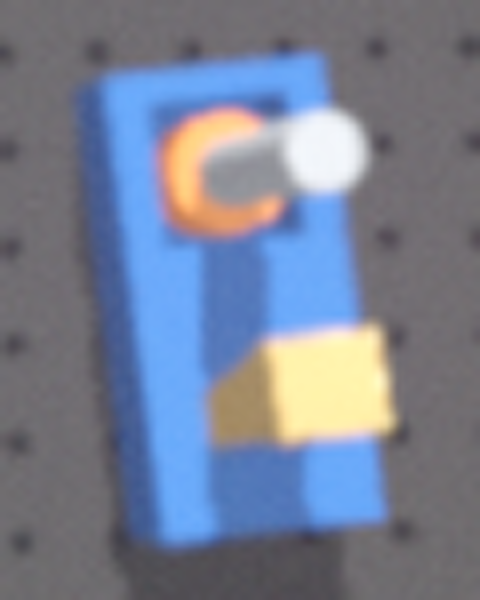

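View pics/sc.png

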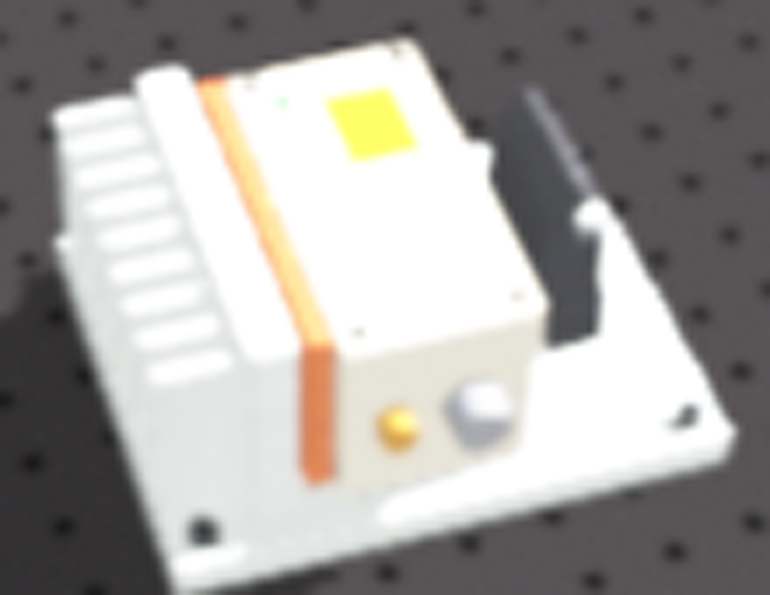

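View pics/sb.png

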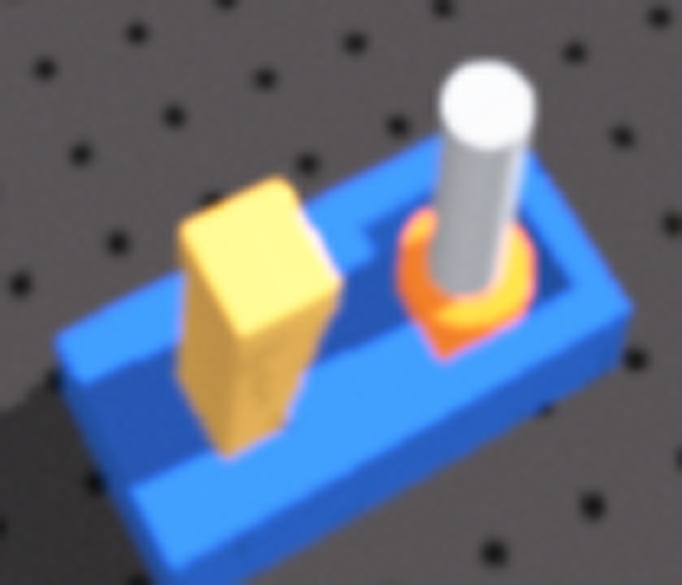

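```bash
cat > h.py <<'E'
import numpy as np,cv2
from cell import *
from scipy.optimize import least_squares
C={n:calibration(n) for n in("side","top")}
def proj(n,X):
    c=C[n];f=210/np.tan(np.radians(c["fovy"]/2))
    p=np.atleast_2d(X)@c["R"].T+c["t"];s=p[:,:2]/p[:,2:]
    r2=(s**2).sum(1,keepdims=True);return s*(1+c["k1"]*r2)*f+[c["cx"],c["cy"]]
def world(p,L):
    L=np.atleast_2d(L);c,s=np.cos(p[2]),np.sin(p[2])
    return np.c_[p[0]+c*L[:,0]-s*L[:,1],p[1]+s*L[:,0]+c*L[:,1],L[:,2]]
CR={"tc":("top",225,160,6),"tb":("top",375,230,8),"sc":("side",235,180,7),"sb":("side",240,320,6.5)}
def fit(obs,p0):  # obs: (crop,u,v,x,y,z mm)
    ns=[CR[o[0]] for o in obs]
    px=np.array([((o[1]+.5)/n[3]-.5+n[1],(o[2]+.5)/n[3]-.5+n[2]) for o,n in zip(obs,ns)])
    L=np.array([o[3:6] for o in obs])/1000
    fun=lambda p:np.concatenate([proj(n[0],world(p,l))[0]-q for n,l,q in zip(ns,L,px)])
    r=least_squares(fun,p0,loss="soft_l1");return r.x,fun(r.x).reshape(-1,2).round(1)
def snap(n,name,x,y,w,h,k):
    im=cv2.cvtColor(get_image(n),cv2.COLOR_RGB2BGR);cv2.imwrite(f"pics/{name}_full.png",im)
    cv2.imwrite(f"pics/{name}.png",cv2.resize(im[y:y+h,x:x+w],None,fx=k,fy=k,interpolation=cv2.INTER_CUBIC))
E
python3 - <<'E'
from h import *
for n in C: print(n,"cam pos",-C[n]["R"].T@C[n]["t"])
bt=[("tb",106,78,58,28,32),("tb",323,55,58,-28,32),("tb",386,520,-58,-28,32),("tb",163,546,-58,28,32)]
bs=[("sb",57,340,-58,28,32),("sb",632,308,58,-28,32),("sb",440,133,58,28,32),("sb",175,572,-58,-28,32)]
kt=[("tb",268,340,17.5,13,91),("tb",380,325,17.5,-13,91),("tb",395,430,-6,-13,91),("tb",280,445,-6,13,91)]
ks=[("sb",180,228,-6,13,91),("sb",285,178,17.5,13,91),("sb",340,285,17.5,-13,91),("sb",245,335,-6,-13,91)]
d=[("tb",325,150,0,0,107),("sb",488,105,0,0,107)]
ct=[("tc",97,53,75,65,12),("tc",475,92,75,-65,12),("tc",45,518,-85,65,12),("tc",432,552,-85,-65,12)]
cs=[("sc",735,430,75,-65,12),("sc",180,572,-85,-65,12)]
lt=[("sc",410,42,20,55,72),("sc",548,305,20,-55,72),("sc",335,355,-36.2,-55,72)]
for nm,o,p0 in [("block t",bt,(.4,-.3,.1)),("block s",bs,(.4,-.3,.1)),("block",bt+bs,(.4,-.3,.1)),("key t",kt,(.4,-.3,.1)),("key s",ks,(.4,-.3,.1)),("key",kt+ks,(.4,-.3,.1)),("drift",d,(.4,-.3,0)),("crad t",ct,(.5,0,-.1)),("crad s",cs+lt,(.5,0,-.1)),("crad",ct+cs+lt,(.5,0,-.1))]:
    p,r=fit(o,p0);print(nm,(p*[1000,1000,57.3]).round(1),r.tolist())
    if nm=="block": print(" key,drift from block",world(p,[[-.032,0,.007],[.032,0,.007]]).round(4).tolist())
E
```

```text
side cam pos [ 0.35681334 -0.47302948  0.59742813]
top cam pos [ 0.45159995 -0.00582873  0.89173281]
block t [ 472.1 -265.4    4.6] [[0.1, 0.0], [-0.1, 0.2], [-0.2, -0.1], [0.3, -0.2]]
block s [ 472.5 -264.2    5.4] [[-0.4, 0.4], [-0.3, 0.0], [8.4, -4.1], [-0.3, 0.4]]
block [ 472.3 -264.8    5. ] [[-0.4, 0.0], [-0.6, 0.1], [-0.4, -0.3], [0.2, -0.3], [-0.3, 0.5], [-0.1, 0.7], [8.7, -3.7], [-0.5, 0.6]]
 key,drift from block [[0.4405, -0.2676, 0.007], [0.5042, -0.262, 0.007]]
key t [ 444.5 -267.4    5.3] [[0.2, 0.1], [-0.3, 0.4], [-0.4, -0.1], [0.5, -0.3]]
key s [ 445.6 -266.6    4.1] [[0.3, -0.1], [-0.3, -0.2], [0.6, -0.1], [-0.6, 0.5]]
key [ 445.2 -266.9    4.5] [[0.0, -0.4], [-0.5, 0.1], [-0.7, -0.4], [0.1, -0.8], [0.1, 0.2], [-0.6, 0.0], [0.4, 0.1], [-0.8, 0.8]]
drift [ 503.7 -262.7    0. ] [[-0.4, -0.0], [0.1, 0.2]]
crad t [598.8   6.7  -6.1] [[0.5, 0.7], [-0.7, 0.1], [0.5, -0.6], [-0.3, -0.1]]
crad s [599.2   7.2  -6. ] [[-0.5, 0.5], [-0.2, 0.2], [-0.1, -0.5], [-0.0, 0.0], [1.2, -0.2]]
crad [599.    6.9  -6.1] [[0.3, 0.6], [-0.8, -0.0], [0.4, -0.7], [-0.4, -0.3], [-0.6, 0.6], [-0.3, 0.3], [-0.2, -0.3], [-0.1, 0.1], [1.2, -0.1]]
```

```bash
cat >> h.py <<'E'
from scipy.spatial.transform import Rotation as Ro
def to(xyz,yaw):
    o=observe();q=o["tcp_rot"];R0=Ro.from_quat([*q[1:],q[0]])
    R1=Ro.from_euler("z",yaw,degrees=True)*Ro.from_euler("x",180,degrees=True)
    rv=(R0.inv()*R1).as_rotvec()
    s=R1.inv().apply(np.array(xyz)-o["eef_pos"]*1000)
    print("t",round(o["t"],2),"pos",(o["eef_pos"]*1000).round(1),"F",o["contact_force"].round(1),"open",round(o["opening"],3),"\n turn first",rv.round(4),"then shift",s.round(1))
E
python3 - <<'E'
from h import *
k=(.4445,-.267,np.radians(4.8))
g=world(k,[.005,0,0])[0]*1000;print(g)
to([g[0],g[1],140],4.8)
E
```

```text
[ 449.4824643  -266.58161078    0.        ]
t 0.1 pos [ 154.9 -630.6  230.4] F [-0.1 -0.1 -0. ] open 0.999 
 turn first [-1.800e-03  1.000e-04  1.571e-01] then shift [ 324.1 -338.1   90.4]
```

```bash
python3 -m handwheel '[[0,0,0,-0.002,0,0.157,1],[27,-28.2,7,0,0,0,1],[27,-28.2,7,0,0,0,1],[27,-28.2,7,0,0,0,1],[27,-28.2,7,0,0,0,1],[27,-28.2,7,0,0,0,1],[27,-28.2,7,0,0,0,1],[27,-28.2,7,0,0,0,1],[27,-28.2,7,0,0,0,1],[27,-28.2,7,0,0,0,1],[27,-28.2,7,0,0,0,1],[27,-28.2,7,0,0,0,1],[27,-28.2,7,0,0,0,1],[0,0,0,0,0,0,1],[0,0,0,0,0,0,1]]'
python3 - <<'E'
from h import *
to([449.5,-266.6,63],4.8)
snap("side","s1",190,250,200,150,4);snap("top","t1",350,190,120,140,4)
E
```

```text
t: 1.98
eef_pos: [0.449, -0.2674, 0.1464]
tcp_rot: [0.001, 0.999, 0.042, -0.0]
contact_force: [0.2, -0.5, -0.4]
opening: 1.001
t 1.98 pos [ 449.  -267.4  146.4] F [ 0.2 -0.5 -0.4] open 1.001 
 turn first [0.0019 0.0008 0.0002] then shift [ 0.5 -0.7 83.4]
```

View pics/s1.png

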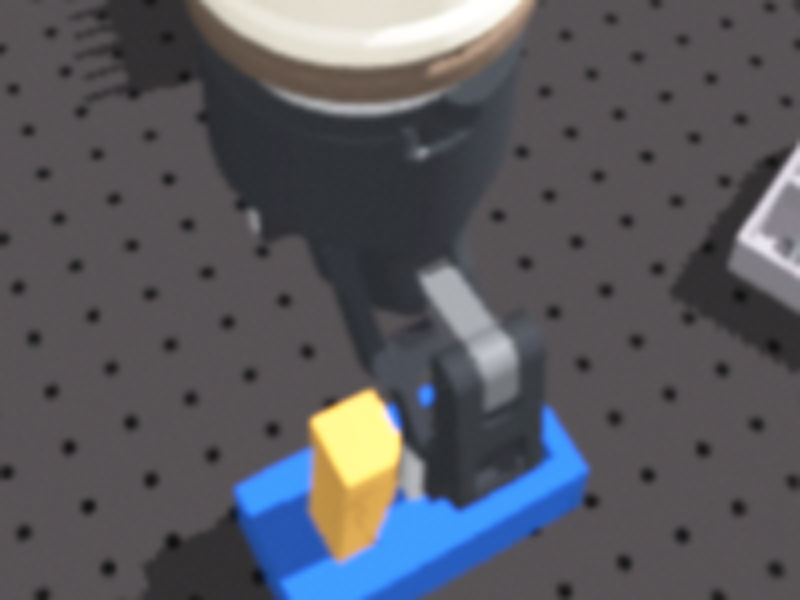

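View pics/t1.png

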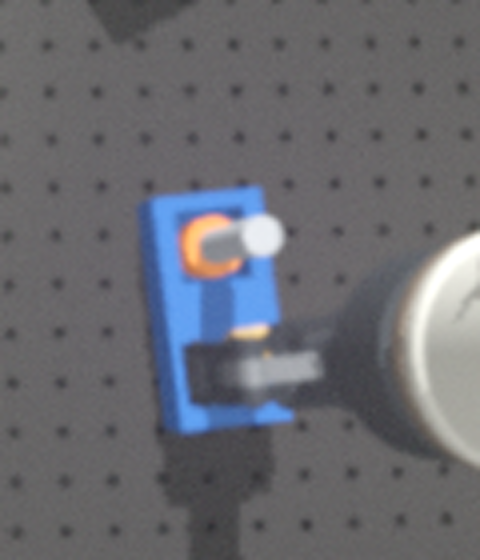

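The side view shows the fingers straddling above the key head (key around (350,430) in the crop); the top view agrees. Descend and grip.

```bash
python3 -m handwheel '[[0.5,-0.7,16,0.002,0.001,0,1],[0,0,17,0,0,0,1],[0,0,17,0,0,0,1],[0,0,17,0,0,0,1],[0,0,15,0,0,0,1],[0,0,0,0,0,0,1],[0,0,0,0,0,0,0.2],[0,0,0,0,0,0,-0.2],[0,0,0,0,0,0,-1],[0,0,0,0,0,0,-1],[0,0,0,0,0,0,-1],[0,0,0,0,0,0,-1],[0,0,0,0,0,0,-1]]'
python3 - <<'E'
from h import *
to([449.5,-266.6,63],4.8)
snap("side","s2",190,250,200,150,4)
E
```

```text
t: 3.7
eef_pos: [0.4506, -0.2667, 0.0653]
tcp_rot: [0.0, 0.999, 0.042, 0.001]
contact_force: [-1.0, -0.5, 5.6]
opening: 0.294
t 3.7 pos [ 450.6 -266.7   65.3] F [-1.  -0.5  5.6] open 0.294 
 turn first [ 0.0009 -0.002  -0.    ] then shift [-1.1 -0.2  2.3]
```

View pics/s2.png

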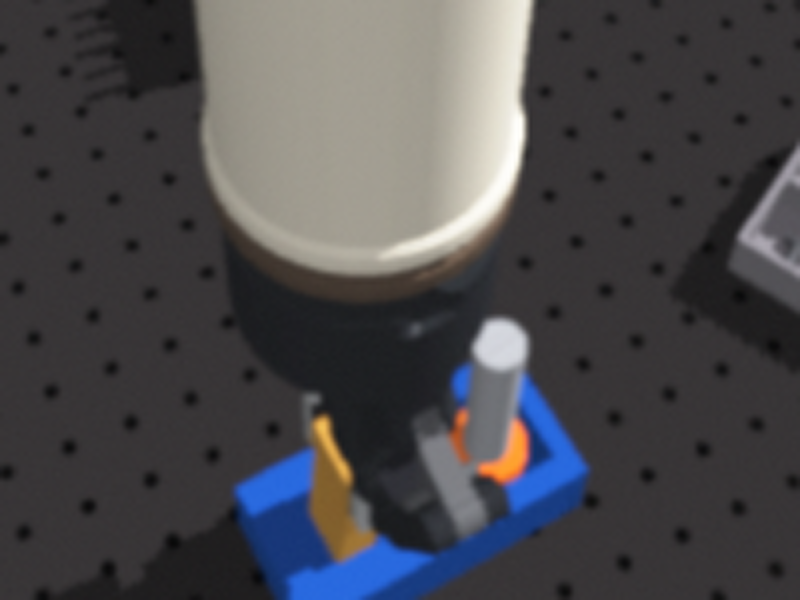

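```bash
python3 -m handwheel '[[0,0,-10,0,0,0,-1],[0,0,-20,0,0,0,-1],[0,0,-25,0,0,0,-1],[0,0,-25,0,0,0,-1],[0,0,-15,0,0,0,-1],[0,0,0,0,0,0,-1]]'
python3 - <<'E'
from h import *
w=world((.599,.0069,np.radians(-6.05)),[.0331,0,0])[0]*1000;print(w)
to([w[0],w[1],160],-6.05)
E
```

```text
t: 4.5
eef_pos: [0.4505, -0.2667, 0.1606]
tcp_rot: [0.001, 0.999, 0.042, 0.001]
contact_force: [-0.8, -0.3, -2.1]
opening: 0.292
[631.91564288   3.41138222   0.        ]
t 4.5 pos [ 450.5 -266.7  160.6] F [-0.8 -0.3 -2.1] open 0.292 
 turn first [ 0.0012 -0.0028  0.1892] then shift [ 151.9 -287.8    0.6]
```

```bash
python3 -m handwheel '[[0,0,0,0.001,-0.003,0.1,-1],[0,0,0,0,0,0.089,-1],[15.2,-28.8,0,0,0,0,-1],[15.2,-28.8,0,0,0,0,-1],[15.2,-28.8,0,0,0,0,-1],[15.2,-28.8,0,0,0,0,-1],[15.2,-28.8,0,0,0,0,-1],[15.2,-28.8,0,0,0,0,-1],[15.2,-28.8,0,0,0,0,-1],[15.2,-28.8,0,0,0,0,-1],[15.2,-28.8,0,0,0,0,-1],[15.2,-28.8,0,0,0,0,-1],[0,0,0,0,0,0,-1],[0,0,0,0,0,0,-1]]'
python3 - <<'E'
from h import *
to([631.9,3.4,150],-6.05)
snap("side","s3",220,120,160,120,5);snap("top","t3",215,150,100,110,5)
E
```

```text
t: 6.25
eef_pos: [0.6303, 0.0034, 0.1581]
tcp_rot: [-0.0, 0.999, -0.053, -0.002]
contact_force: [0.3, 0.2, -1.9]
opening: 0.289
t 6.25 pos [630.3   3.4 158.1] F [ 0.3  0.2 -1.9] open 0.289 
 turn first [0.0001 0.0046 0.0004] then shift [ 1.6 -0.2  8.1]
```

View pics/s3.png

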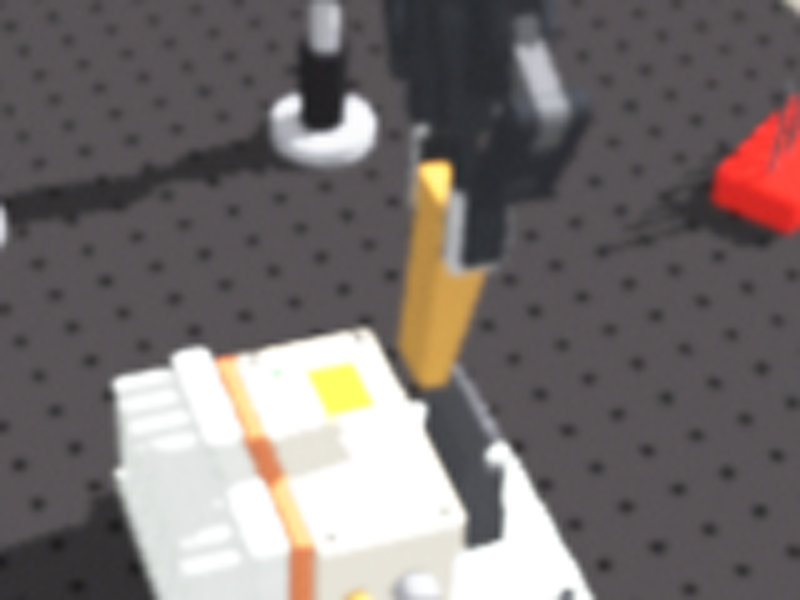

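View pics/t3.png

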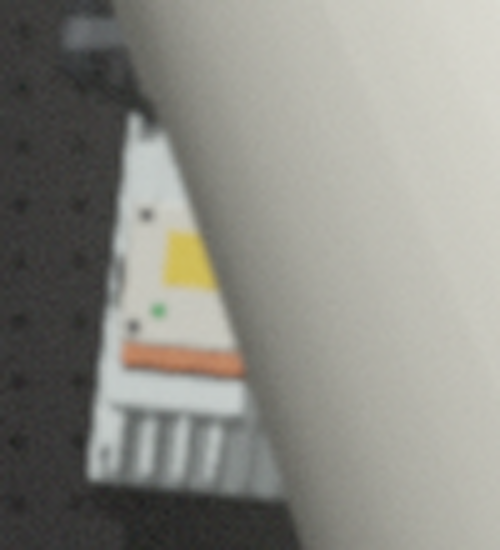

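```bash
cat > kf.py <<'E'
from h import *
def keyfit(crop,pts,z,yaw=-6.05):
    x0,y0,k=crop
    px=np.array([((u+.5)/k-.5+x0,(v+.5)/k-.5+y0) for u,v,*_ in pts]);L=np.array([p[2:] for p in pts])/1000
    f=lambda p:(proj("side",world((p[0],p[1],np.radians(yaw)),L+[0,0,z]))-px).ravel()
    r=least_squares(f,(.63,0));return r.x*1000,f(r.x).round(2)
def cradle(p,c=(.599,.0069,np.radians(-6.05))):
    d=np.array(p)-[c[0]*1000,c[1]*1000];return np.array([[np.cos(c[2]),np.sin(c[2])],[-np.sin(c[2]),np.cos(c[2])]])@d
E
python3 - <<'E'
from kf import *
for z in(.0985,.1005):
    p,r=keyfit((220,120,5),[(399,350,-5,12,0),(413,383,-5,-12,0),(447,388,5,-12,0)],z);print(p,cradle(p),r)
p,r=keyfit((220,120,5),[(372,333,20,55,72),(465,515,20,-55,72),(312,550,-36.2,-55,72)],0);print("cradle via laser",p,r)
E
```

```text
[620.35937865   5.47451014] [21.39065465  0.83364934] [-0.49 -0.42  1.11  1.26 -0.64 -0.86]
[619.31157525   3.57375825] [20.54901944 -1.16695054] [-0.5  -0.44  1.11  1.27 -0.62 -0.85]
cradle via laser [598.66331591   7.54740931] [-1.3  -1.12 -0.12  0.51  1.28  0.43]
```

```bash
cat >> kf.py <<'E'
def ov(src,name,box,k,sets):
    im=cv2.imread(src);x,y,w,h=box
    im=cv2.resize(im[y:y+h,x:x+w],None,fx=k,fy=k,interpolation=cv2.INTER_CUBIC)
    for pts,col in sets:
        q=((proj("side",pts)-[x,y]+.5)*k-.5).round().astype(int);cv2.polylines(im,[q.reshape(-1,1,2)],False,col,1)
    cv2.imwrite(f"pics/{name}.png",im)
def keyline(x,y,z,yaw=-6.05):
    L=np.array([[-5,12,0],[-5,-12,0],[5,-12,0],[16.7,-12,70],[-5,-12,70],[-5,-12,0],[-5,12,0],[-5,12,70],[-5,-12,70]])/1000+[0,0,z]
    return world((x,y,np.radians(yaw)),L)
CRA=(.599,.0069,np.radians(-6.05))
def las(x=-8,c=CRA):
    return world(c,np.array([[x-28,55,72],[x+28,55,72],[x+28,-55,72],[x-28,-55,72],[x-28,55,72]])/1000)
def chk(c=CRA,dx=0):
    return world(c,np.array([[34.2+dx,22,66],[34.2+dx,-22,66],[25.2+dx,-22,12]])/1000)
E
python3 - <<'E'
from kf import *
q=world((.6303,.0034,np.radians(-6.05)),[-.0061,0,0])[0]
print(q)
ov("pics/s3_full.png","o3",(280,140,60,90),8,[(keyline(q[0],q[1],.0998),(0,0,255)),(las(),(255,0,0)),(chk(),(0,200,0))])
cv2.imwrite("pics/o3b.png",cv2.resize(cv2.imread("pics/s3_full.png")[140:230,280:340],None,fx=8,fy=8,interpolation=cv2.INTER_CUBIC)[:600])
im=cv2.imread("pics/o3.png")[:600];cv2.imwrite("pics/o3c.png",np.hstack([im[:,:400],cv2.imread("pics/o3b.png")[:,:400]]))
E
```

```text
[0.62423398 0.00404292 0.        ]
```

View pics/o3c.png

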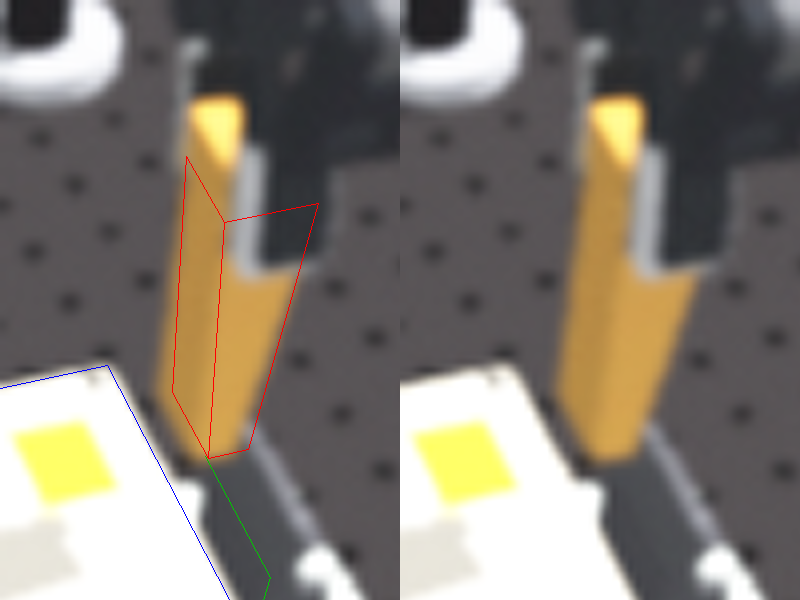

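```bash
python3 -m handwheel '[[0,0,3,0,0.045,0,-1],[0,0,0,0,0,0,-1],[0,0,0,0,0,0,-1]]'
python3 - <<'E'
from kf import *
to([631.9,3.4,150],-6.05)
snap("side","s4",220,120,160,120,5)
e=observe()["eef_pos"]
q=world((e[0],e[1],np.radians(-6.05)),[-.0061,0,0])[0]
a="pics/s4_full.png"
ov(a,"o",(280,140,60,75),8,[(keyline(q[0],q[1],e[2]-.0583),(0,0,255)),(las(),(255,0,0)),(chk(),(0,200,0))])
ov(a,"ob",(280,140,60,75),8,[])
cv2.imwrite("pics/o4.png",np.hstack([cv2.imread("pics/o.png")[:,:400],cv2.imread("pics/ob.png")[:,:400]]))
E
```

```text
t: 6.72
eef_pos: [0.6314, 0.0032, 0.1569]
tcp_rot: [0.001, 0.998, -0.053, 0.021]
contact_force: [0.6, 0.4, -1.6]
opening: 0.289
t 6.72 pos [631.4   3.2 156.9] F [ 0.6  0.4 -1.6] open 0.289 
 turn first [-0.0003 -0.0427 -0.0008] then shift [ 0.5 -0.3  6.9]
```

View pics/o4.png

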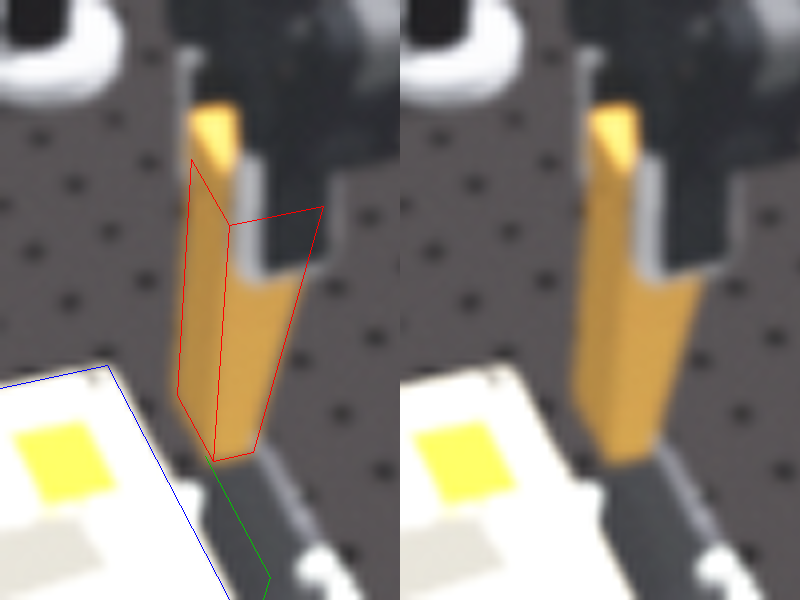

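```bash
python3 -m handwheel '[[1.3,-0.3,0,0,0,0,-1],[-0.3,0,8,0,0,0,-1],[-0.3,0,8,0,0,0,-1],[-0.2,0,5,0,0,0,-1],[0,0,0,0,0,0,-1],[0,0,0,0,0,0,-1]]'
cat >> kf.py <<'E'
def show(tag,off=(-.0069,0),dz=-.0588,box=(280,140,60,75),cx=0):
    o=observe();e=o["eef_pos"];im=get_image("side");a=f"pics/{tag}_full.png";cv2.imwrite(a,cv2.cvtColor(im,cv2.COLOR_RGB2BGR))
    q=world((e[0],e[1],np.radians(-6.05)),[*off,0])[0]
    print("t",round(o["t"],2),"tcp",(e*1000).round(1),"F",o["contact_force"].round(1),"key in cradle",cradle(q[:2]*1000).round(2),"bottom",round((e[2]+dz)*1000,1))
    ov(a,"o",box,8,[(keyline(q[0],q[1],e[2]+dz),(0,0,255)),(las(),(255,0,0)),(chk(),(0,200,0))]);ov(a,"ob",box,8,[])
    cv2.imwrite(f"pics/{tag}.png",np.hstack([cv2.imread("pics/o.png")[:600,cx:cx+400],cv2.imread("pics/ob.png")[:600,cx:cx+400]]))
E
python3 -c '
from kf import *
show("o5",box=(280,150,60,75))'
```

```text
t: 7.52
eef_pos: [0.633, 0.0044, 0.1358]
tcp_rot: [0.001, 0.998, -0.052, 0.022]
contact_force: [0.2, -0.9, -1.4]
opening: 0.291
t 7.53 tcp [633.    4.4 135.8] F [ 0.2 -0.9 -1.4] key in cradle [27.15  1.1 ] bottom 77.0
```

View pics/o5.png

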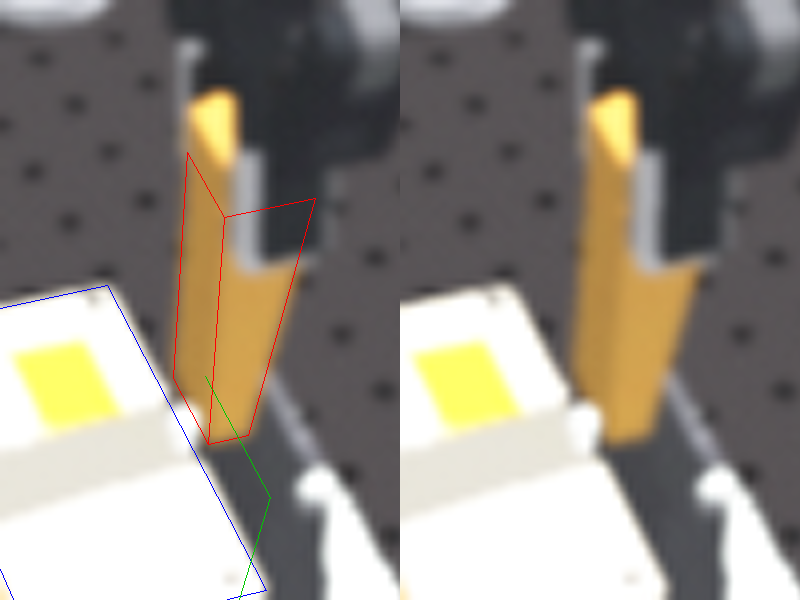

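```bash
python3 -m handwheel '[[-0.2,0.5,4,0,0,0,-1],[-0.2,0.5,4,0,0,0,-1],[0,0,0,0,0,0,-1]]'; python3 -m handwheel '[[-0.1,0,3,0,0,0,-1],[-0.2,0,3,0,0,0,-1],[0,0,0,0,0,0,-1]]'
python3 -c '
from kf import *
show("o6",box=(280,150,60,75))'
```

```text
t: 7.95
eef_pos: [0.6322, 0.0031, 0.1271]
tcp_rot: [0.001, 0.998, -0.053, 0.021]
contact_force: [-0.9, -0.1, -1.2]
opening: 0.292
t: 8.32
eef_pos: [0.6323, 0.0033, 0.1213]
tcp_rot: [0.001, 0.998, -0.053, 0.021]
contact_force: [-0.1, -0.4, -1.4]
opening: 0.291
t 8.32 tcp [632.3   3.3 121.3] F [-0.1 -0.4 -1.4] key in cradle [26.64 -0.1 ] bottom 62.5
```

View pics/o6.png

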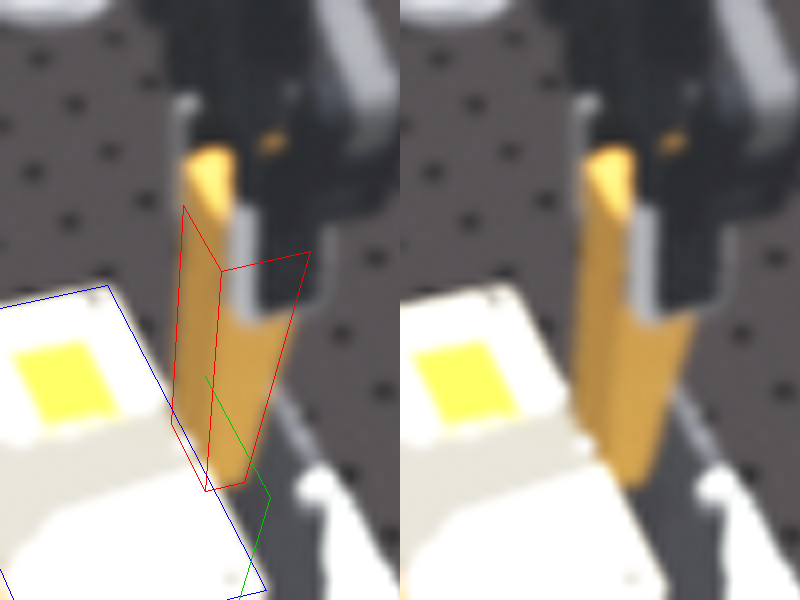

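```bash
python3 -m handwheel '[[-0.2,0,2,0,0,0,-1],[-0.2,0,2,0,0,0,-1],[0,0,0,0,0,0,-1]]'; python3 -m handwheel '[[-0.2,0,2,0,0,0,-1],[-0.2,0,2,0,0,0,-1],[0,0,0,0,0,0,-1]]';python3 -c '
from kf import *
to([0,0,0],-6.05)'
```

```text
t: 8.75
eef_pos: [0.6322, 0.0033, 0.1174]
tcp_rot: [0.001, 0.998, -0.053, 0.021]
contact_force: [0.9, 0.2, -1.3]
opening: 0.292
t: 9.12
eef_pos: [0.632, 0.0033, 0.1134]
tcp_rot: [0.001, 0.998, -0.053, 0.021]
contact_force: [0.1, -0.2, -1.6]
opening: 0.292
t 9.12 pos [632.    3.3 113.4] F [ 0.1 -0.2 -1.6] open 0.292 
 turn first [-0.0007 -0.0427  0.0004] then shift [-628.1   69.9  113.4]
```

```bash
for i in 1; do python3 -m handwheel '[[-0.2,0,2,0,0,0,-1],[-0.2,0,2,0,0,0,-1],[0,0,0,0,0,0,-1]]'; done; python3 -m handwheel '[[-0.15,0,1.5,0,0,0,-1],[-0.15,0,1.5,0,0,0,-1],[0,0,0,0,0,0,-1]]'
```

```text
t: 9.5
eef_pos: [0.6317, 0.0034, 0.1093]
tcp_rot: [0.001, 0.998, -0.053, 0.021]
contact_force: [0.3, 0.3, -2.1]
opening: 0.292
t: 9.88
eef_pos: [0.6316, 0.0034, 0.1064]
tcp_rot: [0.001, 0.998, -0.053, 0.021]
contact_force: [0.7, -0.4, -2.1]
opening: 0.29
```

```bash
python3 -m handwheel '[[-0.15,0,1.5,0,0,0,-1],[-0.15,0,1.5,0,0,0,-1],[0,0,0,0,0,0,-1]]'; python3 -m handwheel '[[-0.15,0,1.5,0,0,0,-1],[-0.05,0,1,0,0,0,-1],[0,0,0,0,0,0,-1]]'
python3 -c '
from kf import *
show("o7",box=(280,160,60,75))'
```

```text
t: 10.25
eef_pos: [0.6314, 0.0034, 0.1034]
tcp_rot: [0.001, 0.998, -0.053, 0.021]
contact_force: [0.2, 0.2, -2.3]
opening: 0.294
t: 10.62
eef_pos: [0.6314, 0.0034, 0.1009]
tcp_rot: [0.001, 0.998, -0.053, 0.021]
contact_force: [-0.5, -0.1, -1.7]
opening: 0.292
t 10.62 tcp [631.4   3.4 100.9] F [-0.5 -0.1 -1.7] key in cradle [25.65 -0.07] bottom 42.1
```

View pics/o7.png

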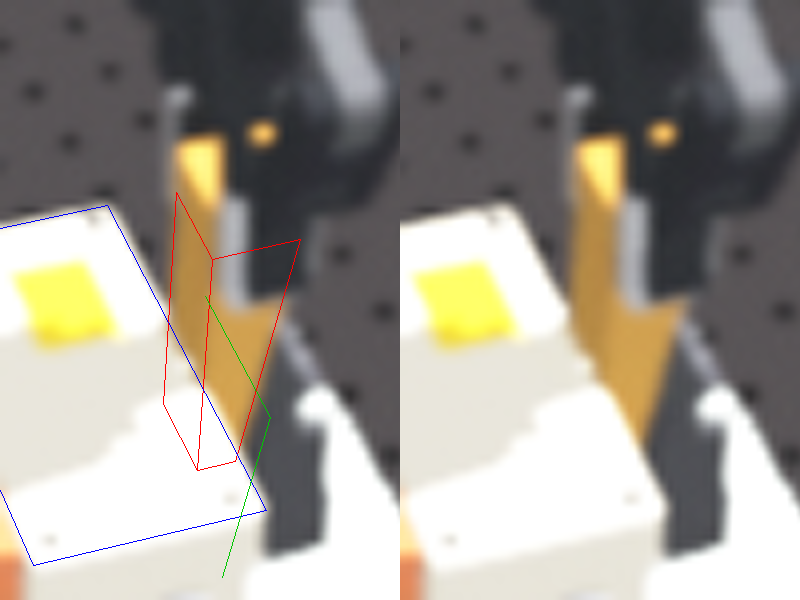

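```bash
for i in 1; do python3 -m handwheel '[[-0.05,0,1,0,0,0,-1],[-0.05,0,1,0,0,0,-1],[0,0,0,0,0,0,-1]]'; done; python3 -m handwheel '[[-0.05,0,1,0,0,0,-1],[-0.05,0,1,0,0,0,-1],[0,0,0,0,0,0,-1]]'; python3 -m handwheel '[[-0.05,0,1,0,0,0,-1],[-0.05,0,1,0,0,0,-1],[0,0,0,0,0,0,-1]]'
```

```text
t: 11.05
eef_pos: [0.6312, 0.0035, 0.0988]
tcp_rot: [0.001, 0.998, -0.053, 0.021]
contact_force: [-1.0, 0.4, -1.7]
opening: 0.292
t: 11.42
eef_pos: [0.631, 0.0035, 0.0969]
tcp_rot: [0.001, 0.998, -0.053, 0.021]
contact_force: [-3.2, -0.0, 0.7]
opening: 0.291
t: 11.8
eef_pos: [0.6308, 0.0036, 0.095]
tcp_rot: [0.001, 0.998, -0.053, 0.021]
contact_force: [-5.6, 1.0, 3.5]
opening: 0.291
```

```bash
python3 -m handwheel '[[-0.4,0,0,0,0,0,-1],[0,0,0,0,0,0,-1],[0,0,0,0,0,0,-1]]'; python3 -m handwheel '[[-0.4,0,0,0,0,0,-1],[0,0,0,0,0,0,-1],[0,0,0,0,0,0,-1]]'; python3 -c '
from kf import *
show("o8",box=(280,160,60,75))'
```

```text
t: 12.18
eef_pos: [0.6307, 0.0036, 0.095]
tcp_rot: [0.001, 0.998, -0.053, 0.021]
contact_force: [-5.7, -0.4, 2.5]
opening: 0.296
t: 12.55
eef_pos: [0.6307, 0.0036, 0.095]
tcp_rot: [0.001, 0.998, -0.053, 0.022]
contact_force: [-3.8, 0.2, 2.4]
opening: 0.292
t 12.55 tcp [630.7   3.6  95. ] F [-3.8  0.2  2.4] key in cradle [24.99  0.03] bottom 36.2
```

View pics/o8.png

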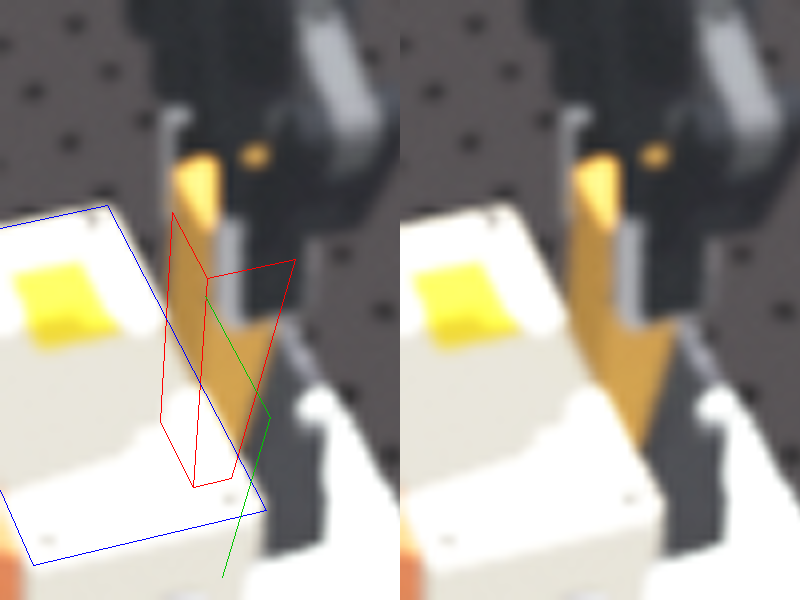

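```bash
python3 -m handwheel '[[0,0,0,0,0,0,-0.3],[0,0,0,0,0,0,-0.1],[0,0,0,0,0,0,0.2],[0,0,0,0,0,0,0.4],[0,0,0,0,0,0,0.4]]'; python3 -c '
from kf import *
show("o9",box=(280,160,60,75))'
```

```text
t: 13.22
eef_pos: [0.6308, 0.0035, 0.0951]
tcp_rot: [0.001, 0.998, -0.053, 0.022]
contact_force: [-0.2, -0.8, -0.3]
opening: 0.703
t 13.22 tcp [630.8   3.5  95.1] F [-0.2 -0.8 -0.3] key in cradle [ 2.509e+01 -1.000e-02] bottom 36.3
```

View pics/o9.png

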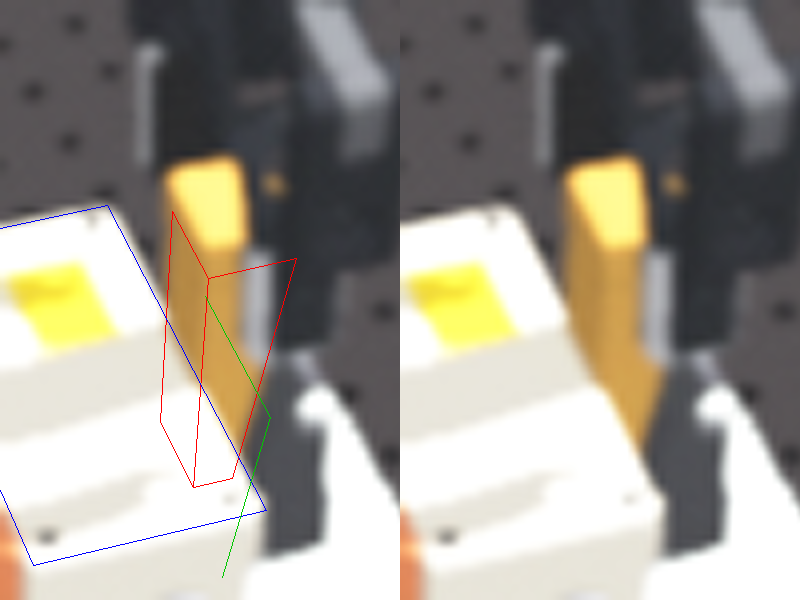

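```bash
python3 -m handwheel '[[0,0,0,0,0,0,0.9],[0,0,0,0,0,0,0.9],[-0.4,0,-10,0,0,0,0.9],[-0.8,0,-20,0,0,0,0.9],[-1,0,-25,0,0,0,0.9],[0,0,0,0,0,0,0.9]]'; python3 -c '
from kf import *
show("o10",box=(280,160,60,75))
snap("side","s10",275,160,70,75,8)'
```

```text
t: 14.02
eef_pos: [0.6283, 0.0043, 0.1537]
tcp_rot: [0.001, 0.998, -0.053, 0.025]
contact_force: [-0.2, -0.6, -0.7]
opening: 0.949
t 14.03 tcp [628.3   4.3 153.7] F [-0.2 -0.6 -0.7] key in cradle [22.54  0.52] bottom 94.9
```

View pics/s10.png

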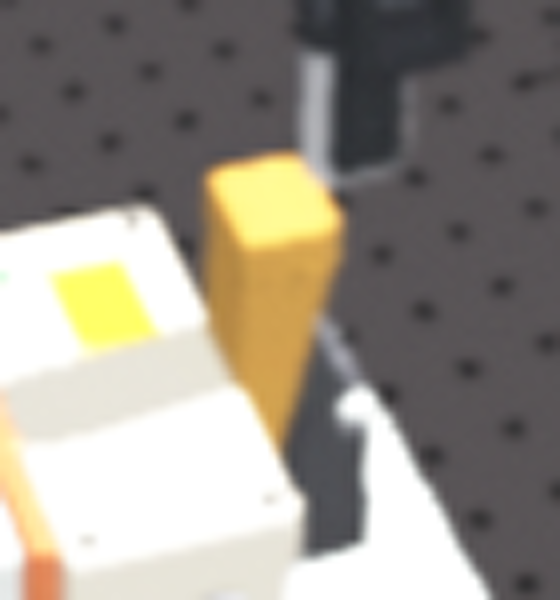

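```bash
cat >> kf.py <<'E'
def kfit3(crop,pts,yaw=-6.05,fixp=None):
    # unknown cradle-frame x,y,z(bottom) and pitch (top toward +x positive), about key origin
    x0,y0,k=crop
    px=np.array([((u+.5)/k-.5+x0,(v+.5)/k-.5+y0) for u,v,*_ in pts]);L=np.array([p[2:] for p in pts])/1000
    def f(p):
        a=p[3] if fixp is None else fixp
        M=Ro.from_euler("y",a).apply(L)+p[:3]
        return (proj("side",world(CRA,M))-px).ravel()
    r=least_squares(f,(.025,0,.036,0));return r.x*[1000,1000,1000,57.3],f(r.x).reshape(-1,2).round(2)
E
python3 -c '
from kf import *
P=[(207,180,-6,13,84),(297,153,17.5,13,84),(343,218,17.5,-13,84),(248,245,-6,-13,84)]
Q=P+[(337,262,17.5,-13,70),(318,322,15,-12,60)]
for s in (P,Q):
  for fp in (None,0,-.04,-.08):
    p,r=kfit3((275,160,8),s,fixp=fp);print(fp,p.round(2),r.tolist())
p,r=keyfit((275,160,8),[(152,203,20,55,72),(300,500,20,-55,72),(33,572,-36.2,-55,72)],0);print("cradle via laser",p,r)
'
```

```text
None [41.37 18.75 15.62 -5.85] [[0.24, -0.25], [0.36, -0.19], [-0.43, 0.19], [-0.16, 0.25]]
0 [30.48 13.48 20.79  0.  ] [[0.16, -0.75], [0.39, 0.22], [-0.35, 0.69], [-0.19, -0.16]]
-0.04 [34.72 15.49 18.71  0.  ] [[0.19, -0.55], [0.39, 0.05], [-0.37, 0.49], [-0.19, 0.0]]
-0.08 [39.   17.57 16.7   0.  ] [[0.22, -0.36], [0.37, -0.1], [-0.4, 0.29], [-0.18, 0.16]]
None [ 17.34 -11.67  44.6    1.33] [[-0.34, -0.85], [0.45, 0.22], [-0.03, 1.13], [-0.46, 0.18], [-0.0, 1.42], [0.4, -2.13]]
0 [ 19.51 -10.84  43.55   0.  ] [[-0.4, -0.68], [0.38, 0.17], [-0.11, 1.06], [-0.53, 0.34], [0.09, 1.31], [0.6, -2.25]]
-0.04 [23.43 -9.04 41.49  0.  ] [[-0.5, -0.38], [0.26, 0.09], [-0.26, 0.95], [-0.66, 0.62], [0.23, 1.12], [0.95, -2.46]]
-0.08 [27.55 -6.81 39.14  0.  ] [[-0.58, -0.07], [0.13, 0.03], [-0.41, 0.86], [-0.76, 0.88], [0.36, 0.92], [1.29, -2.69]]
cradle via laser [596.12646376   8.62839893] [-2.23  0.15 -1.09  1.06  3.05 -1.02]
```

```bash
python3 - <<'E'
from kf import *
def W(x,z,a,L): return world(CRA,Ro.from_euler("y",a).apply(np.array(L)/1000)+[x,0,z])
P=[(207,180,-6,13,84),(297,153,17.5,13,84),(343,218,17.5,-13,84),(248,245,-6,-13,84)]
px=np.array([((u+.5)/8-.5+275,(v+.5)/8-.5+160) for u,v,*_ in P]);L=[p[2:] for p in P]
for a in(None,0,-.03,-.06,-.1):
    f=lambda p:(proj("side",W(p[0],p[1],p[2] if a is None else a,L))-px).ravel()
    r=least_squares(f,(.025,.036,0));print(a,(r.x*[1000,1000,57.3]).round(2),f(r.x).round(2),r.cost.round(2))
full=[[-6,13,84],[17.5,13,84],[17.5,-13,84],[-6,-13,84],[-6,13,84],[-6,13,70],[-6,-13,70],[-6,-13,84],[-6,-13,70],[17.5,-13,70],[17.5,-13,84],[17.5,-13,70],[16.7,-12,70],[5,-12,0],[-5,-12,0],[-5,-12,70],[-5,12,70],[-5,12,0],[-5,-12,0]]
b=(275,160,50,75);out=[]
for a in(0,-.05):
    f=lambda p:(proj("side",W(p[0],p[1],a,L))-px).ravel();r=least_squares(f,(.025,.036))
    ov("pics/s10_full.png","x",b,8,[(W(*r.x,a,full),(0,0,255)),(las(),(255,0,0)),(chk(),(0,200,0))]);out.append(cv2.imread("pics/x.png"))
cv2.imwrite("pics/o11.png",np.hstack(out))
E
```

```text
None [32.17 33.48 -5.19] [-0.06 -0.4   0.49 -0.35 -0.11  0.34 -0.29  0.42] 0.46
0 [24.57 33.66  0.  ] [-0.05 -0.83  0.48  0.07 -0.12  0.77 -0.28 -0.01] 0.81
-0.03 [27.09 33.52  0.  ] [-0.06 -0.69  0.49 -0.07 -0.11  0.63 -0.29  0.14] 0.61
-0.06 [29.61 33.46  0.  ] [-0.06 -0.55  0.49 -0.21 -0.11  0.48 -0.29  0.28] 0.5
-0.1 [32.97 33.5   0.  ] [-0.06 -0.36  0.48 -0.4  -0.11  0.3  -0.29  0.46] 0.46
```

View pics/o11.png

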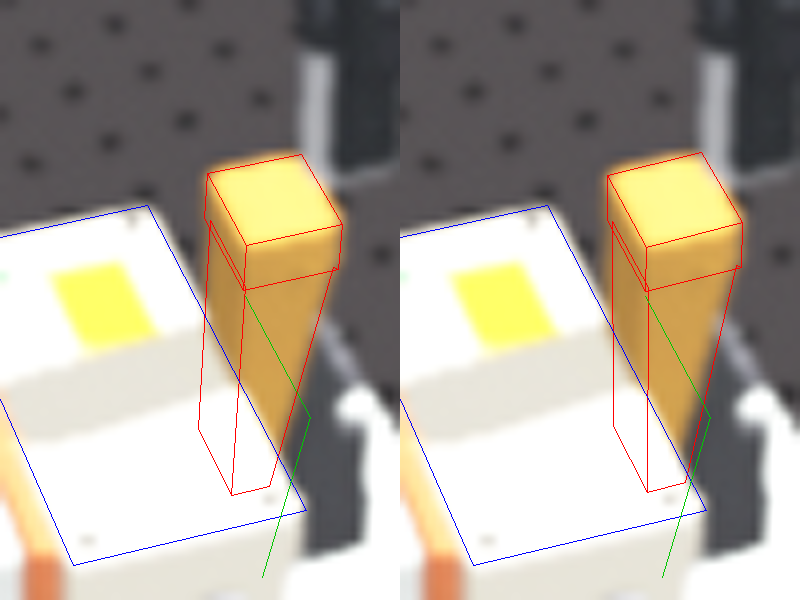

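```bash
cat >> kf.py <<'E'
def toc(xyz):
    o=observe();q=o["tcp_rot"];R0=Ro.from_quat([*q[1:],q[0]]);z=R0.apply([0,0,1]);x=R0.apply([1,0,0])
    e=o["eef_pos"]*1000
    print("t",round(o["t"],2),"tcp",e.round(1),"cradle",cradle(e[:2]).round(2),"F",o["contact_force"].round(1),"M",o["moment"].round(2),"toolz",z.round(3),"yaw",np.degrees(np.arctan2(x[1],x[0])).round(2),"shift",R0.inv().apply(np.array(xyz)-e).round(2))
E
python3 -c '
from kf import *
w=world(CRA,[.031,0,.092])[0]*1000
toc(w)'
```

```text
t 14.12 tcp [626.5   3.8 150.8] cradle [27.63 -0.21] F [-1.1  0.7  0.4] M [0.01 0.1  0.01] toolz [ 0.044 -0.004 -0.999] yaw -6.04 shift [ 0.75 -0.18 58.9 ]
```

```bash
python3 -m handwheel '[[0.7,-0.2,15,0,0,0,1],[0,0,18,0,0,0,1],[0,0,16,0,0,0,1],[0,0,10,0,0,0,1],[0,0,0,0,0,0,1],[0,0,0,0,0,0,0.3],[0,0,0,0,0,0,-0.1],[0,0,0,0,0,0,-1],[0,0,0,0,0,0,-1],[0,0,0,0,0,0,-1],[0,0,0,0,0,0,-1]]'; python3 -c '
from kf import *
toc([0,0,0])
show("o12",box=(280,160,60,75))'
```

```text
t: 15.5
eef_pos: [0.6297, 0.0039, 0.0915]
tcp_rot: [0.001, 0.998, -0.053, 0.022]
contact_force: [-1.0, -1.4, 4.7]
opening: 0.293
t 15.5 tcp [629.7   3.9  91.5] cradle [30.83  0.21] F [-1.  -1.4  4.7] M [-0.01  0.22 -0.03] toolz [ 0.044 -0.004 -0.999] yaw -6.03 shift [-629.18   70.06   64.  ]
t 15.5 tcp [629.7   3.9  91.5] F [-1.  -1.4  4.7] key in cradle [23.93  0.21] bottom 32.7
```

View pics/o12.png

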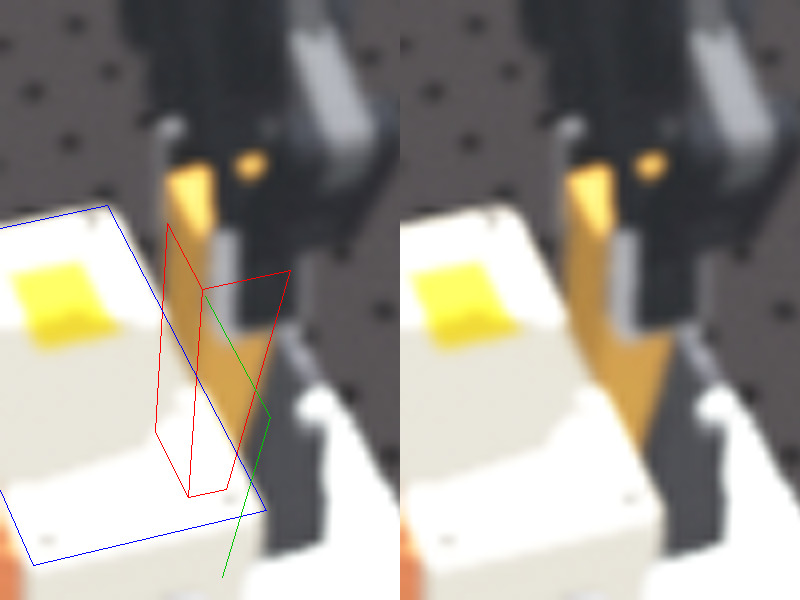

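```bash
cat >> kf.py <<'E'
def edge(tag,r0,r1):
    im=cv2.imread(f"pics/{tag}_full.png").astype(float);s=im[:,:,2]-im[:,:,0]  # red minus blue
    U=[];V=[]
    for v in range(r0,r1):
        row=s[v,285:330];i=int(np.argmax(row)) 
        for j in range(i,44):
            if row[j]>=45>row[j+1]: U.append(285+j+(row[j]-45)/(row[j]-row[j+1]));V.append(v);break
    a=np.polyfit(V,U,1);m=np.mean(V);x0=np.polyval(a,m)
    # predicted slant edge slope at pitch, for cradle x chosen to pass through (x0,m)
    def line(x,pit):
        L=np.array([[16.7,-12,70],[5,-12,0]])/1000
        return lambda z:proj("side",world(CRA,Ro.from_euler("y",pit).apply(L)+[x,0,z]))
    z=observe()["eef_pos"][2]-.0588
    def g(p):
        q=line(p[0],p[1])(ZB[0]);t=(np.array(V)-q[0,1])/(q[1,1]-q[0,1]);return q[0,0]+t*(q[1,0]-q[0,0])-np.array(U)
    r=least_squares(g,(.026,0));print(tag,"n",len(V),"slope",a[0].round(3),"x",(r.x[0]*1000).round(2),"pitch",r.x[1].round(3),"rms",np.sqrt(np.mean(r.fun**2)).round(2))
ZB=[.036]
E
python3 - <<'E'
import kf
for tag,r0,r1,zb in(("s3",176,193,.0995),("s4",176,193,.098),("o7",200,212,.042),("o8",203,214,.0362),("s10",196,214,.0335),("o12",203,214,.033)):
    kf.ZB[0]=zb;kf.edge(tag,r0,r1)
E
```

```text
s3 n 17 slope -0.356 x 22.91 pitch 0.066 rms 0.08
s4 n 17 slope -0.297 x 27.04 pitch 0.012 rms 0.03
o7 n 12 slope 1.607 x 51.43 pitch -0.922 rms 5.65
o8 n 11 slope -0.304 x 25.77 pitch 0.009 rms 0.04
s10 n 18 slope 1.471 x 54.63 pitch -0.89 rms 5.34
o12 n 11 slope -0.285 x 25.72 pitch -0.007 rms 0.06
```

```bash
sed -i 's/row=s\[v,285:330\]/row=s[v,300:345]/; s/285+j/300+j/' kf.py; python3 - <<'E'
import kf
for tag,r0,r1,zb in(("o7",197,210,.042),("s10",194,211,.0335),("s10",194,203,.0335),("s10",203,213,.0335),("o9",206,214,.0345)):
    kf.ZB[0]=zb;kf.edge(tag,r0,r1)
E
```

```text
o7 n 13 slope 0.153 x 37.43 pitch -0.343 rms 1.93
s10 n 17 slope -0.295 x 25.45 pitch 0.001 rms 0.15
s10 n 9 slope -0.356 x 22.14 pitch 0.054 rms 0.1
s10 n 10 slope -0.28 x 25.99 pitch -0.011 rms 0.06
o9 n 8 slope -0.272 x 26.22 pitch -0.018 rms 0.12
```

```bash
python3 -m handwheel '[[0,0,0,0,-0.012,0,-1],[-0.2,0,1,0,0,0,-1],[0,0,0,0,0,0,-1]]';  python3 -m handwheel '[[-0.2,0,1,0,0,0,-1],[-0.2,0,1,0,0,0,-1],[0,0,0,0,0,0,-1]]'
```

```text
t: 15.92
eef_pos: [0.6296, 0.0039, 0.0904]
tcp_rot: [0.0, 0.998, -0.053, 0.016]
contact_force: [-1.0, -0.5, 5.4]
opening: 0.293
t: 16.3
eef_pos: [0.6293, 0.0041, 0.0886]
tcp_rot: [0.0, 0.998, -0.053, 0.016]
contact_force: [-2.3, 0.0, 7.6]
opening: 0.293
```

```bash
python3 -m handwheel '[[0,0,0,0,0,0,-0.2],[0,0,0,0,0,0,0],[0,0,0,0,0,0,0.5],[0,0,0,0,0,0,1],[0,0,0,0,0,0,1],[-0.3,0,-8,0,0,0,1],[-0.6,0,-20,0,0,0,1],[-1,0,-30,0,0,0,1],[0,0,-20,0,0,0,1],[0,0,0,0,0,0,1]]'; python3 -c '
from kf import *
toc([0,0,0])
snap("side","s13",275,160,70,75,8)
ZB[0]=.03
for a in((195,203),(203,213),(195,213)): edge("s13",*a)'
```

```text
t: 17.55
eef_pos: [0.6262, 0.0044, 0.1686]
tcp_rot: [0.0, 0.998, -0.053, 0.018]
contact_force: [-0.8, 0.3, -1.4]
opening: 0.999
t 17.55 tcp [626.2   4.4 168.6] cradle [27.35  0.39] F [-0.8  0.3 -1.4] M [ 0.02  0.08 -0.07] toolz [ 0.036 -0.003 -0.999] yaw -6.04 shift [-627.95   70.41  146.15]
s13 n 8 slope -0.351 x 21.51 pitch 0.05 rms 0.09
s13 n 10 slope -0.292 x 24.94 pitch -0.001 rms 0.04
s13 n 18 slope -0.29 x 24.93 pitch -0.003 rms 0.12
```

View pics/s13.png

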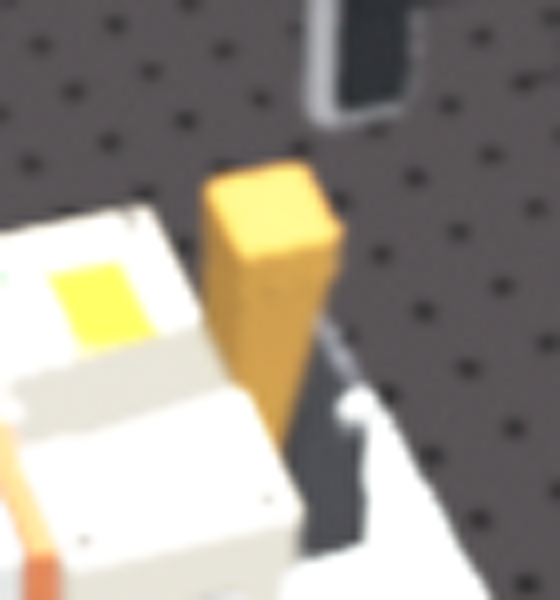

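```bash
python3 -c '
from kf import *
to([503.9,-262.6,165],-6.05)'
```

```text
t 17.6 pos [625.2   4.2 167. ] F [-0.8  0.3 -0.6] open 0.999 
 turn first [-0.0006 -0.0332  0.0002] then shift [-92.5 278.1   2. ]
```

```bash
python3 -m handwheel '[[0,0,0,0,-0.033,0,1],[-9.2,27.8,0,0,0,0,1],[-9.2,27.8,0,0,0,0,1],[-9.2,27.8,0,0,0,0,1],[-9.2,27.8,0,0,0,0,1],[-9.2,27.8,0,0,0,0,1],[-9.2,27.8,0,0,0,0,1],[-9.2,27.8,0,0,0,0,1],[-9.2,27.8,0,0,0,0,1],[-9.2,27.8,0,0,0,0,1],[-9.2,27.8,0,0,0,0,1],[0,0,0,0,0,0,1],[0,0,0,0,0,0,1]]'; python3 -c '
from kf import *
to([503.9,-262.6,58],-6.05)'
```

```text
t: 19.23
eef_pos: [0.5038, -0.2614, 0.1651]
tcp_rot: [-0.001, 0.999, -0.052, -0.001]
contact_force: [-0.0, 0.1, 0.5]
opening: 1.003
t 19.23 pos [ 503.8 -261.4  165.1] F [-0.   0.1  0.5] open 1.003 
 turn first [-0.0022  0.0029  0.0008] then shift [  0.3   1.2 107.1]
```

```bash
python3 -m handwheel '[[0.3,1.2,20,-0.002,0.003,0,1],[0,0,25,0,0,0,1],[0,0,25,0,0,0,1],[0,0,22,0,0,0,1],[0,0,15,0,0,0,1],[0,0,0,0,0,0,1],[0,0,0,0,0,0,0],[0,0,0,0,0,0,-0.4],[0,0,0,0,0,0,-1],[0,0,0,0,0,0,-1],[0,0,0,0,0,0,-1],[0,0,0,0,0,0,-1]]'; python3 -c '
from kf import *
to([503.9,-262.6,58],-6.05)
snap("side","s14",230,290,130,110,6)'
```

```text
t: 20.72
eef_pos: [0.5044, -0.2641, 0.0593]
tcp_rot: [0.001, 0.999, -0.053, 0.001]
contact_force: [-0.2, 0.7, 4.1]
opening: 0.194
t 20.73 pos [ 504.4 -264.1   59.3] F [-0.2  0.7  4.1] open 0.194 
 turn first [ 0.0017 -0.0017  0.0003] then shift [-0.7 -1.4  1.3]
```

View pics/s14.png

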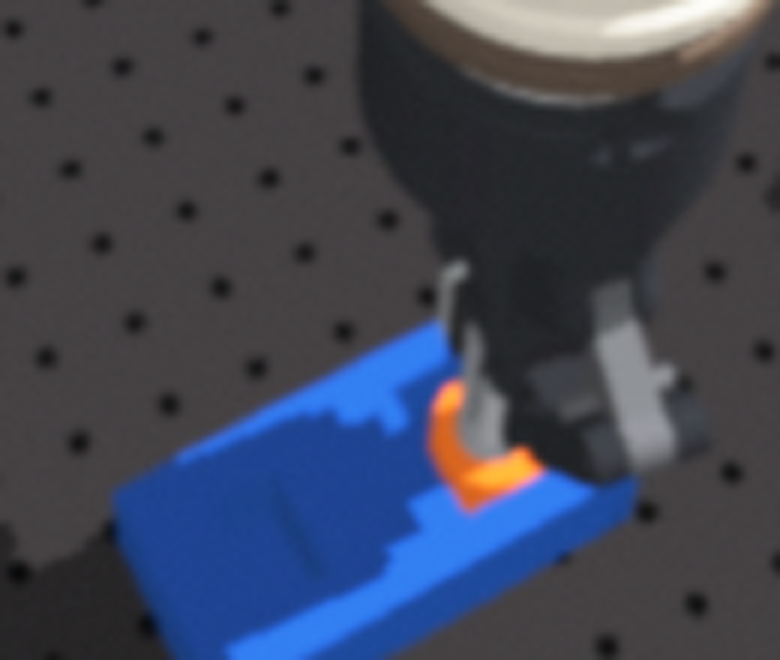

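```bash
python3 -m handwheel '[[0,0,-12,0.002,-0.002,0,-1],[0,0,-25,0,0,0,-1],[0,0,-30,0,0,0,-1],[0,0,-30,0,0,0,-1],[0,0,-28,0,0,0,-1],[0,0,0,0,0,0,-1],[0,0,0,0,0,0,-1]]'; python3 -c '
from kf import *
w=world(CRA,[.0305,0,.184])[0]*1000
to(w,-6.05)
snap("side","s15",270,150,130,130,5)'
```

```text
t: 21.65
eef_pos: [0.5033, -0.2636, 0.1828]
tcp_rot: [-0.001, 0.999, -0.053, -0.001]
contact_force: [-0.9, 0.5, -2.0]
opening: 0.194
t 21.65 pos [ 503.3 -263.6  182.8] F [-0.9  0.5 -2. ] open 0.194 
 turn first [-0.0013  0.0027  0.0004] then shift [  97.2 -279.1   -1.2]
```

View pics/s15.png

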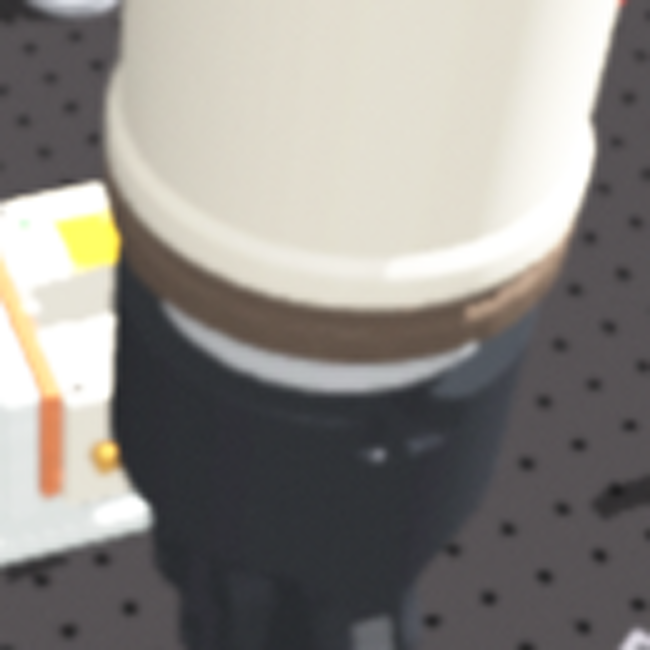

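Weight −2 N, drift held. Carry it over the key at TCP height 183 (foot at about 131).

```bash
python3 -m handwheel '[[9.7,-27.9,-0.1,-0.001,0.003,0,-1],[9.7,-27.9,-0.1,0,0,0,-1],[9.7,-27.9,-0.1,0,0,0,-1],[9.7,-27.9,-0.1,0,0,0,-1],[9.7,-27.9,-0.1,0,0,0,-1],[9.7,-27.9,-0.1,0,0,0,-1],[9.7,-27.9,-0.1,0,0,0,-1],[9.7,-27.9,-0.1,0,0,0,-1],[9.7,-27.9,-0.1,0,0,0,-1],[9.7,-27.9,-0.1,0,0,0,-1],[0,0,0,0,0,0,-1],[0,0,0,0,0,0,-1]]'; python3 -c '
from kf import *
w=world(CRA,[.0305,0,.184])[0]*1000
to(w,-6.05);toc(w)
snap("side","s16",265,120,80,95,8)
im=cv2.imread("pics/s16.png")[:600];cv2.imwrite("pics/s16.png",im)'
```

```text
t: 23.2
eef_pos: [0.6289, 0.0027, 0.1834]
tcp_rot: [0.001, 0.999, -0.053, -0.0]
contact_force: [-0.8, -0.0, -2.8]
opening: 0.194
t 23.2 pos [628.9   2.7 183.4] F [-0.8 -0.  -2.8] open 0.194 
 turn first [0.0011 0.0007 0.0005] then shift [ 0.3 -1.  -0.6]
t 23.2 tcp [628.9   2.7 183.4] cradle [30.18 -1.02] F [-0.8 -0.  -2.8] M [-0.04 -0.04 -0.01] toolz [-0.001 -0.001 -1.   ] yaw -6.02 shift [ 0.32 -1.02 -0.6 ]
```

View pics/s16.png

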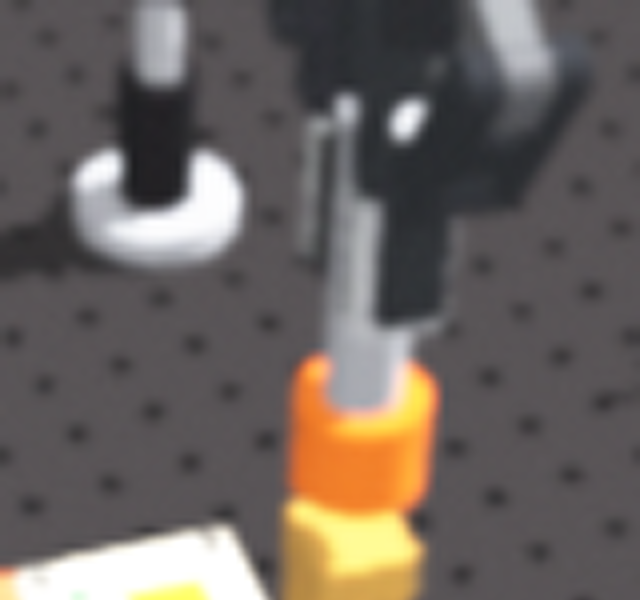

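```bash
python3 -m handwheel '[[0.3,-1,6,0.001,0.001,0,-1],[0,0,6,0,0,0,-1],[0,0,0,0,0,0,-1],[0,0,0,0,0,0,-1]]'; python3 -m handwheel '[[0,0,1,0,0,0,-1],[0,0,1,0,0,0,-1],[0,0,0,0,0,0,-1]]'; python3 -m handwheel '[[0,0,1,0,0,0,-1],[0,0,1,0,0,0,-1],[0,0,0,0,0,0,-1]]'; python3 -c '
from kf import *
toc([0,0,0])
snap("side","s17",265,140,80,75,8)'
```

```text
t: 23.75
eef_pos: [0.6304, 0.0042, 0.173]
tcp_rot: [-0.0, 0.999, -0.053, 0.002]
contact_force: [0.5, -0.6, -2.2]
opening: 0.195
t: 24.12
eef_pos: [0.6303, 0.0044, 0.1709]
tcp_rot: [-0.0, 0.999, -0.053, 0.001]
contact_force: [-0.2, 0.7, -2.2]
opening: 0.196
t: 24.5
eef_pos: [0.6303, 0.0043, 0.1688]
tcp_rot: [-0.0, 0.999, -0.053, 0.001]
contact_force: [0.5, 0.3, -2.4]
opening: 0.193
t 24.5 tcp [630.3   4.3 168.8] cradle [31.4   0.76] F [ 0.5  0.3 -2.4] M [ 0.05  0.07 -0.04] toolz [ 0.003  0.    -1.   ] yaw -6.03 shift [-626.84   70.61  167.01]
```

View pics/s17.png

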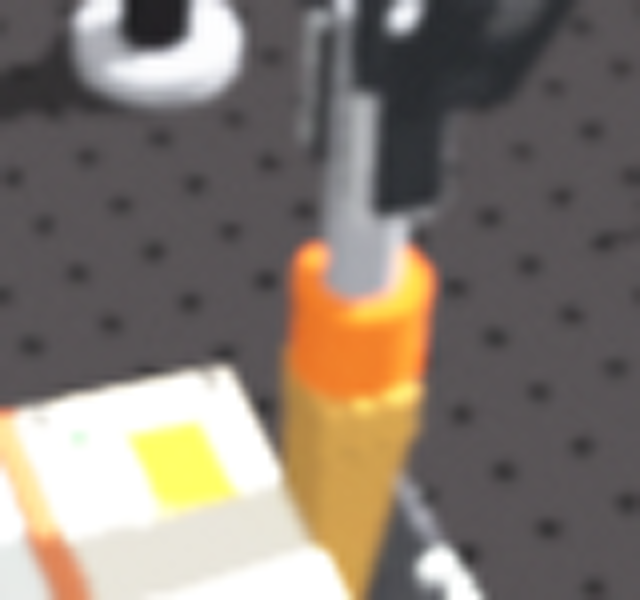

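```bash
python3 -m handwheel '[[-1,0,0.5,0,0.002,0,-1],[0,0,0.5,0,0,0,-1],[0,0,0,0,0,0,-1]]'; python3 -m handwheel '[[0,0,0.5,0,0,0,-1],[0,0,0.5,0,0,0,-1],[0,0,0,0,0,0,-1]]'; python3 -m handwheel '[[0,0,0.5,0,0,0,-1],[0,0,0.5,0,0,0,-1],[0,0,0,0,0,0,-1]]'
```

```text
t: 24.92
eef_pos: [0.6294, 0.0044, 0.1679]
tcp_rot: [-0.0, 0.999, -0.053, 0.003]
contact_force: [0.2, 0.2, -3.0]
opening: 0.193
t: 25.3
eef_pos: [0.6296, 0.0045, 0.1674]
tcp_rot: [-0.0, 0.999, -0.053, 0.003]
contact_force: [-0.6, -0.5, 0.9]
opening: 0.194
t: 25.68
eef_pos: [0.6297, 0.0044, 0.1669]
tcp_rot: [-0.0, 0.999, -0.053, 0.003]
contact_force: [-1.2, -0.4, 6.2]
opening: 0.193
```

```bash
python3 -m handwheel '[[0,0,0.5,0,0,0,-1],[0,0,0.5,0,0,0,-1],[0,0,0,0,0,0,-1]]'
```

```text
t: 26.05
eef_pos: [0.6297, 0.0045, 0.166]
tcp_rot: [-0.0, 0.999, -0.053, 0.003]
contact_force: [-3.0, 0.1, 6.7]
opening: 0.195
```

```bash
python3 -m handwheel '[[0,0,0.5,0,0,0,-1],[0,0,0.5,0,0,0,-1],[0,0,0.5,0,0,0,-1]]'; python3 -m handwheel '[[0,0,0.5,0,0,0,-1],[0,0,0.5,0,0,0,-1],[0,0,0.5,0,0,0,-1]]'
```

```text
t: 26.42
eef_pos: [0.6296, 0.0046, 0.1648]
tcp_rot: [-0.0, 0.999, -0.052, 0.003]
contact_force: [-4.1, 0.6, 8.9]
opening: 0.191
t: 26.8
eef_pos: [0.6295, 0.0048, 0.1635]
tcp_rot: [-0.0, 0.999, -0.052, 0.003]
contact_force: [-5.4, -1.5, 10.3]
opening: 0.196
```

```bash
python3 -m handwheel '[[0,0,0.5,0,0,0,-1],[0,0,0.5,0,0,0,-1],[0,0,0.5,0,0,0,-1]]'
```

```text
t: 27.18
eef_pos: [0.6294, 0.0049, 0.1623]
tcp_rot: [-0.0, 0.999, -0.052, 0.003]
contact_force: [-5.5, -0.2, 11.9]
opening: 0.195
```

```bash
python3 -m handwheel '[[-0.3,0,0,0,0,0,-1],[-0.3,0,0,0,0,0,-1],[0,0,0,0,0,0,-1]]'; python3 -m handwheel '[[-0.05,0,0.3,0,0,0,-1],[-0.05,0,0.3,0,0,0,-1],[0,0,0,0,0,0,-1]]'
```

```text
t: 27.55
eef_pos: [0.6292, 0.0049, 0.1622]
tcp_rot: [-0.0, 0.999, -0.052, 0.003]
contact_force: [-3.3, 0.0, 10.8]
opening: 0.194
t: 27.92
eef_pos: [0.6292, 0.0049, 0.1619]
tcp_rot: [-0.0, 0.999, -0.052, 0.003]
contact_force: [-5.2, -0.6, 11.7]
opening: 0.198
```

```bash
python3 -m handwheel '[[-0.3,0,0,0,0,0,-1],[-0.2,0,0.4,0,0,0,-1],[-0.1,0,0.4,0,0,0,-1]]'; python3 -m handwheel '[[-0.1,0,0.4,0,0,0,-1],[-0.1,0,0.4,0,0,0,-1],[0,0,0,0,0,0,-1]]'; python3 -c '
from kf import *
toc([0,0,0])
snap("side","s18",225,150,130,110,6)'
```

```text
t: 28.3
eef_pos: [0.629, 0.0049, 0.1614]
tcp_rot: [-0.0, 0.999, -0.053, 0.004]
contact_force: [-5.5, -0.3, 14.8]
opening: 0.197
t: 28.68
eef_pos: [0.6291, 0.0051, 0.1613]
tcp_rot: [-0.0, 0.999, -0.052, 0.004]
contact_force: [-5.0, -0.8, 16.7]
opening: 0.192
t 28.68 tcp [629.1   5.1 161.3] cradle [30.14  1.34] F [-5.  -0.8 16.7] M [-0.13  1.41 -0.01] toolz [ 0.008 -0.    -1.   ] yaw -6.01 shift [-626.4    71.03  156.16]
```

View pics/s18.png

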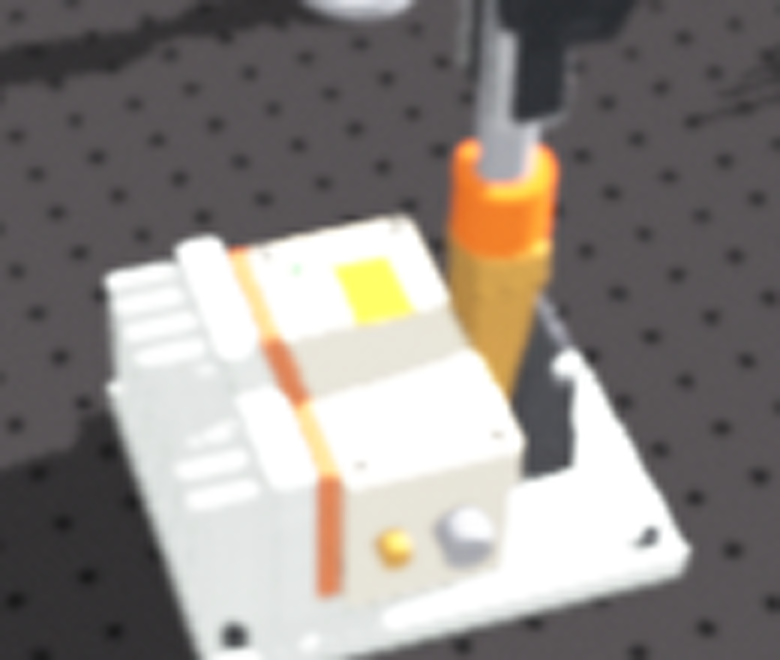

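```bash
python3 -m handwheel '[[0,0,-0.5,0,0,0,-1],[0,0,-3,0,0,0,-1],[0,0,-15,0,0,0,-1],[0,0,-15,0,0,0,-1],[0,0,0,0,0,0,-1],[0,0,0,0,0,0,-1]]'; python3 - <<'E'
from kf import *
toc([0,0,0])
snap("side","s19",225,150,130,110,6)
def lab(f):
    im=cv2.imread(f)[180:240,240:330].astype(float)
    y=np.clip(np.minimum(im[:,:,1],im[:,:,2])*.9-im[:,:,0]-40,0,80)*((np.abs(im[:,:,1]-im[:,:,2])<40))
    V,U=np.mgrid[180:240,240:330];s=y.sum();return (y*U).sum()/s,(y*V).sum()/s,s
for f in("side0.png","s3_full.png","s10_full.png","s13_full.png","s15_full.png","s18_full.png","s19_full.png"): print(f,np.round(lab("pics/"+f),2))
d=proj("side",world(CRA,[[-.008,0,.072],[-.010,0,.072]]));print("expected shift for 2 mm",(d[1]-d[0]).round(2))
# registration of laser front-face patch (screws/connectors) and cradle reference
a=cv2.imread("pics/side0.png",0).astype(np.float32)
for f in("s10_full.png","s13_full.png","s18_full.png","s19_full.png"):
    b=cv2.imread("pics/"+f,0).astype(np.float32)
    for nm,(x,y,w,h) in{"connectors":(283,228,30,22),"base":(313,215,30,30),"orange front":(272,222,14,30)}.items():
        p=a[y:y+h,x:x+w];s=b[y-4:y+h+4,x-4:x+w+4];m=cv2.matchTemplate(s,p,cv2.TM_CCOEFF_NORMED)
        m=cv2.resize(m,None,fx=20,fy=20,interpolation=cv2.INTER_CUBIC);_,v,_,l=cv2.minMaxLoc(m);print(f,nm,((l[0]+.5)/20-4.5),((l[1]+.5)/20-4.5),round(v,3))
E
```

```text
t: 29.48
eef_pos: [0.6277, 0.0045, 0.1917]
tcp_rot: [-0.0, 0.999, -0.053, 0.003]
contact_force: [-0.6, 0.4, -2.8]
opening: 0.198
t 29.48 tcp [627.7   4.5 191.7] cradle [28.79  0.64] F [-0.6  0.4 -2.8] M [0.02 0.04 0.  ] toolz [ 0.005  0.    -1.   ] yaw -6.03 shift [-624.71   70.55  188.53]
side0.png [ 286.61  198.87 6244.9 ]
s3_full.png [ 286.94  198.59 6175.8 ]
s10_full.png [  295.85   193.37 11593.4 ]
s13_full.png [  296.02   193.56 11632.8 ]
s15_full.png [ 287.12  198.96 7802.8 ]
s18_full.png [ 288.96  197.38 7098.1 ]
s19_full.png [  295.72   194.42 11546.7 ]
expected shift for 2 mm [-0.99  0.22]
s10_full.png connectors -0.27500000000000036 0.125 0.998
s10_full.png base 0.07500000000000018 0.07500000000000018 1.0
s10_full.png orange front -0.07500000000000018 0.125 0.998
s13_full.png connectors -0.5249999999999999 0.22499999999999964 1.001
s13_full.png base 0.025000000000000355 0.025000000000000355 1.0
s13_full.png orange front -0.27500000000000036 0.22499999999999964 0.998
s18_full.png connectors -0.9249999999999998 0.3250000000000002 1.001
s18_full.png base -0.07500000000000018 -0.07500000000000018 0.999
s18_full.png orange front -0.375 0.375 0.986
s19_full.png connectors -0.9249999999999998 0.3250000000000002 1.001
s19_full.png base -0.025000000000000355 -0.025000000000000355 0.999
s19_full.png orange front -0.375 0.375 0.985
```

View pics/s19.png

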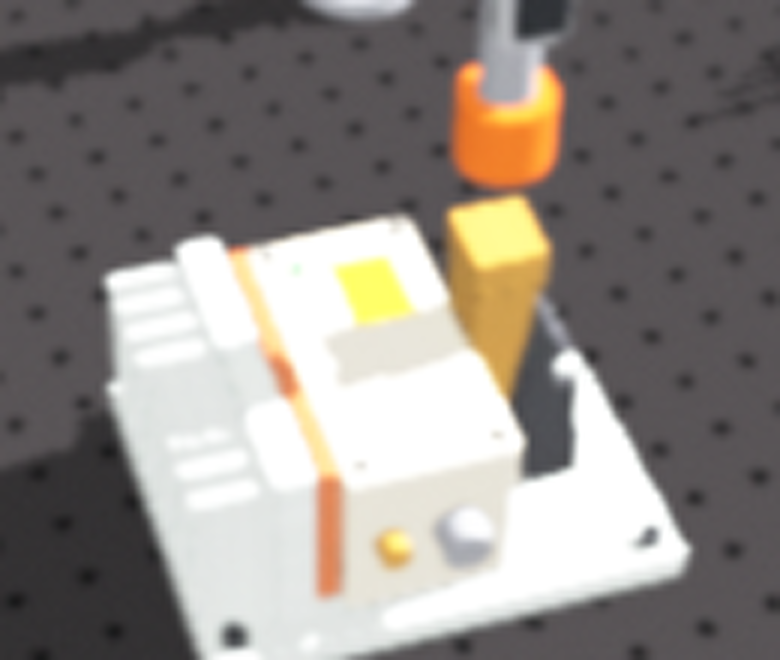

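```bash
python3 -m handwheel '[[0.4,0.6,12,0,-0.005,0,-1],[0,0,10,0,0,0,-1],[0,0,5.5,0,0,0,-1],[0,0,0,0,0,0,-1],[0,0,0,0,0,0,-1]]'; python3 -m handwheel '[[0,0,0.8,0,0,0,-1],[0,0,0.7,0,0,0,-1],[0,0,0,0,0,0,-1]]'
```

```text
t: 30.15
eef_pos: [0.6284, 0.0041, 0.1644]
tcp_rot: [-0.0, 0.999, -0.052, 0.0]
contact_force: [0.9, 0.9, -2.3]
opening: 0.192
t: 30.52
eef_pos: [0.6282, 0.0039, 0.1629]
tcp_rot: [-0.0, 0.999, -0.053, 0.0]
contact_force: [1.0, 1.1, -2.4]
opening: 0.193
```

```bash
python3 -m handwheel '[[0,0,0.5,0,0,0,-1],[0,0,0.5,0,0,0,-1],[0,0,0,0,0,0,-1]]'; python3 -m handwheel '[[0,0,0.5,0,0,0,-1],[0,0,0.4,0,0,0,-1],[0,0,0,0,0,0,-1]]'
```

```text
t: 30.9
eef_pos: [0.6282, 0.0039, 0.1617]
tcp_rot: [-0.0, 0.999, -0.053, 0.0]
contact_force: [0.4, -0.3, -2.6]
opening: 0.197
t: 31.28
eef_pos: [0.6284, 0.004, 0.1614]
tcp_rot: [-0.0, 0.999, -0.053, 0.0]
contact_force: [-1.5, 0.4, 2.3]
opening: 0.196
```

```bash
python3 -m handwheel '[[0,0,0.4,0,0,0,-1],[0,0,0.4,0,0,0,-1],[0,0,0,0,0,0,-1]]'
```

```text
t: 31.65
eef_pos: [0.6286, 0.004, 0.1613]
tcp_rot: [-0.0, 0.999, -0.053, 0.001]
contact_force: [-3.7, -1.1, 7.5]
opening: 0.193
```

```bash
python3 -m handwheel '[[0,0,0.3,0,0,0,-1],[0,0,0.2,0,0,0,-1],[0,0,0,0,0,0,-1]]'
```

```text
t: 32.02
eef_pos: [0.6287, 0.004, 0.1613]
tcp_rot: [-0.0, 0.999, -0.053, 0.001]
contact_force: [-4.0, 0.4, 10.3]
opening: 0.197
```

```bash
python3 -m handwheel '[[-0.3,0,0.3,0,0,0,-1],[-0.2,0,0.2,0,0,0,-1],[0,0,0,0,0,0,-1]]'
```

```text
t: 32.4
eef_pos: [0.6286, 0.004, 0.1613]
tcp_rot: [-0.0, 0.999, -0.053, 0.001]
contact_force: [-3.7, 0.5, 11.7]
opening: 0.197
```

```bash
python3 -m handwheel '[[-0.2,0,0.2,0,0,0,-1],[0,0,0,0,0,0,-1],[0,0,0,0,0,0,-1]]'
```

```text
t: 32.78
eef_pos: [0.6286, 0.004, 0.1613]
tcp_rot: [-0.0, 0.999, -0.053, 0.001]
contact_force: [-5.2, -1.0, 12.9]
opening: 0.193
```

```bash
python3 -m handwheel '[[0,0,-1.5,0,0,0,-1],[0,0,-8,0,0,0,-1],[0,0,-10,0,0,0,-1],[0,0,-8,0,0,0,-1],[0,0,0,0,0,0,-1]]'; python3 -c '
from kf import *
to([504.3,-263.4,185],-6.05)'
```

```text
t: 33.4
eef_pos: [0.6282, 0.0041, 0.1873]
tcp_rot: [-0.0, 0.999, -0.053, 0.001]
contact_force: [-0.1, -0.1, -2.5]
opening: 0.191
t 33.4 pos [628.2   4.1 187.3] F [-0.1 -0.1 -2.5] open 0.191 
 turn first [-0.001  -0.0018  0.0005] then shift [-95.  279.1   2.3]
```

```bash
python3 -m handwheel '[[-9.5,27.9,0,-0.001,-0.002,0,-1],[-9.5,27.9,0,0,0,0,-1],[-9.5,27.9,0,0,0,0,-1],[-9.5,27.9,0,0,0,0,-1],[-9.5,27.9,0,0,0,0,-1],[-9.5,27.9,0,0,0,0,-1],[-9.5,27.9,0,0,0,0,-1],[-9.5,27.9,0,0,0,0,-1],[-9.5,27.9,0,0,0,0,-1],[-9.5,27.9,0,0,0,0,-1],[0,0,0,0,0,0,-1],[0,0,0,0,0,0,-1]]'; python3 -c '
from kf import *
to([504.3,-263.4,95],-6.05)'
```

```text
t: 34.9
eef_pos: [0.5039, -0.2627, 0.1864]
tcp_rot: [-0.0, 0.999, -0.052, -0.001]
contact_force: [-1.1, 0.5, -1.9]
opening: 0.192
t 34.9 pos [ 503.9 -262.7  186.4] F [-1.1  0.5 -1.9] open 0.192 
 turn first [-0.0006  0.0019  0.0006] then shift [ 0.4  0.6 91.4]
```

```bash
python3 -m handwheel '[[0.4,0.4,20,0,0.002,0,-1],[0,0,25,0,0,0,-1],[0,0,25,0,0,0,-1],[0,0,15,0,0,0,-1],[0,0,5,0,0,0,-1],[0,0,0,0,0,0,-1],[0,0,0,0,0,0,-1]]'; python3 -c '
from kf import *
to([504.3,-263.4,60],-6.05)
snap("side","s20",240,290,120,100,6);snap("top","t20",370,220,90,90,6)'
```

```text
t: 35.78
eef_pos: [0.5049, -0.2641, 0.0975]
tcp_rot: [0.0, 0.999, -0.053, 0.001]
contact_force: [0.2, 0.2, -3.1]
opening: 0.196
t 35.77 pos [ 504.9 -264.1   97.5] F [ 0.2  0.2 -3.1] open 0.196 
 turn first [ 0.0008 -0.0017  0.0005] then shift [-0.6 -0.7 37.5]
```

View pics/s20.png

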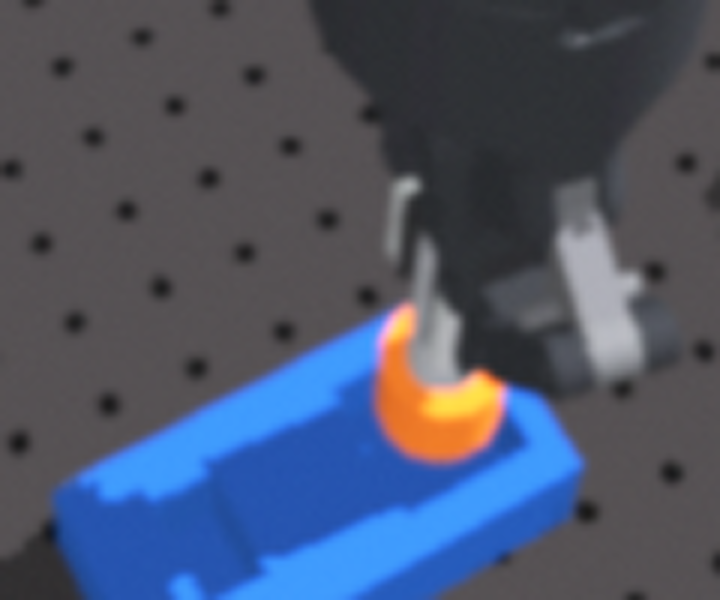

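```bash
python3 -m handwheel '[[-0.6,-0.7,6,0.001,-0.002,0,-1],[0,0,8,0,0,0,-1],[0,0,6,0,0,0,-1],[0,0,0,0,0,0,-1]]'; python3 -m handwheel '[[0,0,6,0,0,0,-1],[0,0,6,0,0,0,-1],[0,0,3,0,0,0,-1],[0,0,0,0,0,0,-1],[0,0,0,0,0,0,-1]]'
```

```text
t: 36.38
eef_pos: [0.5029, -0.2628, 0.0756]
tcp_rot: [-0.001, 0.999, -0.053, -0.002]
contact_force: [-0.4, 0.1, -1.6]
opening: 0.195
t: 37.0
eef_pos: [0.5037, -0.2632, 0.0617]
tcp_rot: [-0.0, 0.999, -0.053, -0.001]
contact_force: [0.3, 0.6, -2.3]
opening: 0.195
```

```bash
python3 -m handwheel '[[0,0,1,0,0,0,-1],[0,0,0.7,0,0,0,-1],[0,0,0,0,0,0,-1]]';  python3 -m handwheel '[[0,0,0.6,0,0,0,-1],[0,0,0.5,0,0,0,-1],[0,0,0,0,0,0,-1]]'
```

```text
t: 37.38
eef_pos: [0.5034, -0.2631, 0.0598]
tcp_rot: [-0.0, 0.999, -0.053, -0.001]
contact_force: [0.6, 0.2, -2.6]
opening: 0.194
t: 37.75
eef_pos: [0.5037, -0.2632, 0.0593]
tcp_rot: [-0.0, 0.999, -0.053, -0.001]
contact_force: [-0.9, 1.4, 5.5]
opening: 0.189
```

On the pocket floor (+5 N). Release and withdraw straight up.

```bash
python3 -m handwheel '[[0,0,-0.4,0,0,0,-0.4],[0,0,0,0,0,0,0],[0,0,0,0,0,0,0.6],[0,0,0,0,0,0,1],[0,0,0,0,0,0,1],[0,0,0,0,0,0,1],[0,0,-12,0,0,0,1],[0,0,-25,0,0,0,1],[0,0,-30,0,0,0,1],[0,0,-30,0,0,0,1],[-20,20,-20,0,0,0,1],[-35,35,0,0,0,0,1],[-40,40,0,0,0,0,1],[-40,40,0,0,0,0,1],[0,0,0,0,0,0,1],[0,0,0,0,0,0,1]]'; python3 - <<'E'
from kf import *
snap("side","s21",230,170,130,220,1);snap("top","t21",100,100,340,220,2.3)
im=cv2.imread("pics/s21_full.png");cv2.imwrite("pics/s21.png",np.hstack([cv2.resize(im[180:260,235:335],None,fx=4,fy=4),cv2.resize(im[315:395,240:340],None,fx=4,fy=4)]))
a=cv2.imread("pics/side0.png",0).astype(np.float32);b=cv2.imread("pics/s21_full.png",0).astype(np.float32)
for nm,(x,y,w,h) in{"connectors":(283,228,30,22),"base":(313,215,30,30),"tray":(370,275,60,60),"lens":(270,95,30,60),"mirror":(190,112,34,62)}.items():
    p=a[y:y+h,x:x+w];s=b[y-4:y+h+4,x-4:x+w+4];m=cv2.matchTemplate(s,p,cv2.TM_CCOEFF_NORMED)
    m=cv2.resize(m,None,fx=20,fy=20,interpolation=cv2.INTER_CUBIC);_,v,_,l=cv2.minMaxLoc(m);print(nm,round((l[0]+.5)/20-4.5,2),round((l[1]+.5)/20-4.5,2),round(v,3))
E
```

```text
t: 39.75
eef_pos: [0.3558, -0.3833, 0.1771]
tcp_rot: [-0.0, 0.999, -0.053, -0.0]
contact_force: [-0.2, 0.4, 0.1]
opening: 0.998
connectors 0.22 0.53 0.388
base -0.28 0.42 0.973
tray -0.03 0.03 0.998
lens 4.32 4.32 -0.008
mirror -3.42 -4.33 -0.24
```

View pics/s21.png

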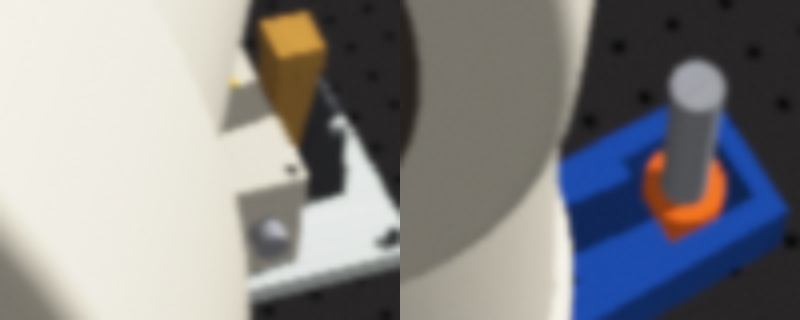

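View pics/t21.png

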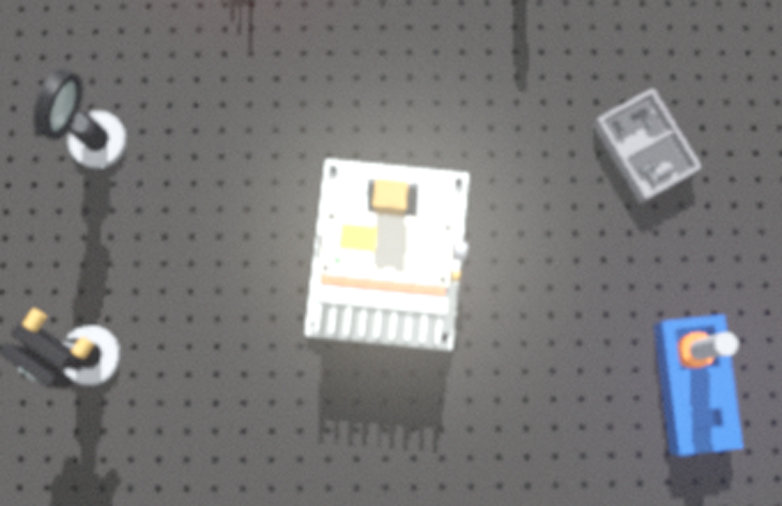

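The drift stands upright in its pocket, the key is in the slot, the bystanders are where they were, and the arm is clear. The arm partly hides the laser in the side view.

```bash
python3 -c '
from cell import *
print(finish_job(),observe()["t"])'
```

```text
the job is handed in; nothing more can be done
the job is handed in; nothing more can be done
```

The key is wedged between laser and cheek and locked tight. I handed the job in just after 39.8 s on the clock.

**What I did:** On the first release the key leaned about 1° in the slot. I regripped it, straightened it, pushed it about 3 mm lower with up to about 9 N, and released it again upright. I then pressed it down about 6 mm with the drift and put the drift back in its pocket.

**Checks:**
- **Lock:** The net push peaked at about 19 N read at the end of each short move, over the 16–18 N guide but under 20 N. A brief peak between readings would not have shown. A second push to about 15 N did not move the key at all.
- **Plate:** The side camera showed the laser shifted about 1.8–1.9 mm toward the heat sink, and it stayed there after the drift was lifted. Home would be 1.7–2.1 mm, so this fits. The measurement is only good to a few tenths of a millimetre, so "fully home" rests mainly on the sharp rise in stiffness.
- **Final pictures:** The drift stands upright in its pocket. The tray has not moved (image match 0.998), and the lens and mirror look undisturbed in the top view.

**Checks that failed or disagreed:**
- The last side-camera matches for the laser, lens and mirror were no use, because the arm was in the way.
- My early estimates of the key's x position and tilt differed by 1–2 mm and a few degrees. I settled them by contact forces and by fitting the key's edge in the picture.
- Sideways force on the drift reached about 5 N while pressing.

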